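# Fill the lemon pail from the bin and hang it up

## Task

Open the wooden produce bin until its stay holds the lid up by itself, and move every lemon from the bin into the white pail while the pail stands on the worktop. Then swing the pail's folded bail up with a fingertip until it stands upright on its own, let go, and only then take the pail by the bail and hang it on the twin-prong hook of the stand. Shut the bin lid after the lemons are out, and do not disturb the blue mug on the right or the honey jar behind the pail.

Things in the scene. Friction and masses are not known exactly. Their poses are not given: they have to be found in the camera images.
- bin: Fixed light-wood produce bin, 200 (its x, front at -x) x 360 (its y) x 85 mm high, walls 10 mm, lid shut at the start. Origin at the centre of its underside. Inside it has a V-shaped floor: the valley runs along the bin's y at x = -20 mm, 12 mm above the underside, and the floor rises 10 degrees to both sides, so lemons roll to the valley line and lie there roughly end to end. Front wall inner face at x = -90, rear at x = +90 mm.
- lid_hinge (a point): Hinge line of the lid (it runs along the bin's y), at x = +104 mm, 85 mm above the underside of the bin, axes as the bin.
- bin_lid (a joint): Angle of the lid: 0 shut, grows as the front edge rises, stops at 1.48 rad (nearly upright). A 12 mm board reaching 212 mm forward of the hinge, 0.3 kg. Its curved brass friction stays hold it where it is left above about 1.15 rad; below about 1.0 rad it falls shut. It takes about 3 N at the handle to lift.
- lid_handle (a point): Middle of the lid's brass bar handle: a round bar 12 mm thick, 122 mm long along the bin's y, on two posts at 45 mm either side, its axis 40 mm above the lid board's upper face. With the lid shut it lies 170 mm in front of the hinge and 52 mm above it; it turns with the lid about the hinge. When the lid is open the bar is on the far side of the board, which reaches 42 mm above it.
- pail: Loose white pail with a blue rim, round, 110 mm high, outer radius 72 mm at the foot and 85 mm at the rim, wall 3 mm, 0.32 kg empty. Origin at the centre of its underside, z up. Its bail turns on ears at y = +-94 mm, 98 mm above the underside, and lies folded towards the pail's -x at the start.
- pail_mid (a point): Point on the pail's axis 65 mm above its underside.
- bail (a joint): Angle of the bail: about 0 folded level towards the pail's -x, 1.57 upright, 3.14 folded to +x. The ears are a little stiff: left within about 0.35 rad of upright it stands by itself, lower it falls back.
- bail_grip (a point): Middle of the bail's wooden hand grip, 16 mm thick and 48 mm long along the pail's y, 100 mm from the bail's turning axis. Beside the grip the bail is a straight 6 mm steel wire along the same line out to 56 mm either side.
- hook_stand: Fixed dark steel stand with a post 18 mm thick and a hook of two prongs that point to its -x. Origin on the worktop under the hook's seat; the post (250 mm high) stands at x = +130 mm. Prongs 8 mm thick, 38 mm either side of the middle (y = +-38 mm), tips turned up to 270 mm above the worktop at x = -20 mm, dip at x = -8 to +8 mm, arms behind the dip up to the post 256 mm high. Two low feet, 10 mm high, reach forward to x = -30 mm at y = +-70 mm.
- hook_seat (a point): Where the middle of the bail's grip lies when hung: above the dip of the prongs, midway between them, directly over the stand's origin, 243 mm above the worktop. Axes as the stand: the bail lies along its y, and goes on from above.
- lemon_1_mid (a point): Centre of a yellow lemon, about 71 x 53 x 51 mm, 0.085 kg; its x axis is the long axis. May be absent (None).
- lemon_2_mid (a point): Centre of a yellow lemon, about 72 x 57 x 58 mm, 0.11 kg; its x axis is the long axis. May be absent (None).
- lemon_3_mid (a point): Centre of a yellow lemon, about 71 x 53 x 51 mm, 0.085 kg; its x axis is the long axis. May be absent (None).
- lemon_4_mid (a point): Centre of a yellow lemon, about 72 x 57 x 58 mm, 0.11 kg; its x axis is the long axis. May be absent (None).
- mug: Blue mug, 94 mm high, 82 mm wide plus its handle, origin at its underside; leave alone.
- honey_jar: Honey jar, 65 mm wide, 86 mm high, origin at its underside; leave alone.

How it is judged:
By the outcome, as a careful person would: the job done as asked, in the order asked, and still so for the second after the job is handed in, with the robot touching nothing.
Of lemon_1, lemon_2, lemon_3, lemon_4 only 2 to 4 are there at a start; the rules pass over those that are not, and their reading is None.
At some moment in a run one of pail, lemon_1, lemon_2, lemon_3, lemon_4 may be knocked a few centimetres aside while the robot is not near it.
It also fails if it takes over 210 s, if anything falls off the work surface, if the arm or the gripper's body presses on something with over 40 N, if the wrist force passes 120 N, or if a joint passes its speed limit or range.

## Robot

A 6-joint arm with a two-finger parallel gripper is mounted at the origin on a cart in front of the work surface, level with it; the furniture and walls round the work are solid. World frame = base frame: x ahead of the robot, y to its left, z up, the work surface at z = 0. Lengths are in m, angles in rad, forces in N, time in s.
With the tool pointing down it reaches from about 0.35 to 0.975 m from the base axis. Payload 4.9 kg.
Tool frame: the origin (TCP) lies at the very end of the fingers, on their centre line; the grasp point (between the pads) lies 19 mm behind it; z points along the fingers, y is the direction in which the jaws open and shut (so a half turn about z gives the same grasp; the last joint's range is limited). The gripper opens to 85 mm and grips with 20 to 120 N. Pads are 22 mm wide; open, the fingers measure 114 mm over their backs; the gripper's body (76 mm by 85 mm) begins 54 mm behind the grasp point. The pads swing forward as they close: fully open they stand 13 mm farther back than shut.
Start: joints at [-1.385, 0.053, 1.613, -0, 1.476, -0.119], TCP at [0.188, -0.596, 0.231] pointing down, gripper open.
Joint ranges: [-3.01, 3.01], [-1.01, 2.22], [0.06, 2.58], [-1.02, 4.17], [0.09, 2.62], [-3.14, 3.14]. Speed limits (rad/s): [2.57, 2.57, 3.14, 3.14, 3.14, 3.14].

## Interface

Orientations are given as a unit quaternion [x, y, z, w].
In Python, from rig import telemetry, vision, hand_in gives the robot as it stands.
- The arm moves only by the shell command python3 -m creep 'ROWS' [FORCE]. ROWS is a JSON object of lists of equal length, an entry for each row: "delta_rot": the turn, a rotation vector about the world's x, y, z in rad, a list of three; "translation": the shift along the world's x, y, z in mm, a list of three; "gripper": the finger opening in mm, from 0 to 85.4. A call has 1 to 10 rows; each row is the pose to reach, as a shift and turn from the pose commanded when the call began; what a row does not reach only later rows make up. A row lasts 1/10 s, in which the tool goes at most 50 mm and 8.59 degrees, less where a joint would pass 70% of its speed; a pose out of reach is approached as far as the arm can. A call with a gripper value outside its range is refused whole. The fingers move at their own pace and stop on an object; FORCE is the grip in N (left out, the last holds). Time passes only in rows, so rows that repeat a pose let the fingers close. It gives the time, the measured TCP pose, the force and the opening at its end, in the units of the state.
- telemetry.observe(): the state, without advancing time (a new reading comes with each control period).
- vision.snapshot(name): name is "scene" or "top"; returns a dict with "img" (420x560x3 uint8, red, green, blue), "z_map" (420x560 float32, m along the optical axis (not along the pixel's ray), 0 where there is no reading), "fx", "fy", "cx", "cy" (pixels), "rvec" (rotation vector, rad) and "tvec" (3), from world to camera coordinates, as OpenCV has them. Camera axes: x right, y down, z forward; pixel columns grow to the right and rows downward; lengths in m; the calibration is good to about 2 mm. A picture is of the moment at which its call begins.
- hand_in(): hands the job in, once; it reports no verdict.
Trained networks look in a picture, given as the dict that the camera call returned (one of the last four; its "shot" number tells which), for a name from the list of things; names that differ only in an ending like _2 or _b are one class to them, and where a whole thing is asked for, a point or a joint stands for the part that bears it (a point fixed in the world has none). Each returns a list of dicts, best first, with "score" (0 to 1); they miss things now and then, are a little off and sometimes report something else, mostly with a low value. They report only what shows in the picture. A call takes as long as a camera call.
- vision.regions_of(thing, picture): "mask" (420x560 bool, what is visible of it) and "rect" ([left, top, right, bottom] as shares, 0 to 1, of the picture: columns of its width, rows of its height, round what is visible of it).
- vision.pinpoint(thing, picture): "position" ([column, row] as shares, 0 to 1, of the picture: columns of its width, rows of its height: a listed point, or the origin of a listed thing).
The state is a dict: "time_s": time; "qpos": joint angles; "joint_velocities": joint speeds; "joint_torque": joint torques, N m; "position": TCP position; "tcp_rot": TCP orientation; "wrist_force": force on the tool from outside, world axes, zero at the start; "wrist_torque": the same for the moment, N m; "width": opening from 0.0 (shut) to 1.0 (fully open).
Only numpy, scipy, OpenCV 4.12 (cv2) and the standard library are available. Lean on these libraries where they do the work, as an engineer would, in place of code of your own. Each camera call takes 0.05 s, during which the arm holds its last target.

## Working session

There is one attempt and no reset: what is moved stays moved. The work goes in short steps, Python scripts to look and compute and a shell command to move; the robot and the scene stay as the last step left them, time stands still between calls to the robot, and variables do not carry over. Pictures are saved under pics/ and viewed, and the job is handed in when it is done.

```bash
ls; mkdir -p pics; cat > h.py <<'E'
import numpy as np, cv2
from rig import telemetry, vision
from scipy.spatial.transform import Rotation as R
def save(s,name):
    cv2.imwrite(f'pics/{name}.png', s['img'][:,:,::-1])
def cam(s):
    Rm=R.from_rotvec(np.array(s['rvec']).ravel()).as_matrix(); return Rm,np.array(s['tvec']).ravel()
def cloud(s):
    Rm,t=cam(s); z=s['z_map']; v,u=np.mgrid[:z.shape[0],:z.shape[1]]
    P=np.stack([(u-s['cx'])/s['fx']*z,(v-s['cy'])/s['fy']*z,z],-1)
    W=(P-t)@Rm; W[z==0]=np.nan; return W
def ray(s,pos,zw):
    # intersect pixel (shares) with plane z=zw
    Rm,t=cam(s); u=pos[0]*s['img'].shape[1]; v=pos[1]*s['img'].shape[0]
    d=Rm.T@np.array([(u-s['cx'])/s['fx'],(v-s['cy'])/s['fy'],1]); c=-Rm.T@t
    return c+d*(zw-c[2])/d[2], (u,v)
def proj(s,p):
    Rm,t=cam(s); q=Rm@np.asarray(p)+t; return s['fx']*q[0]/q[2]+s['cx'], s['fy']*q[1]/q[2]+s['cy']
def st():
    o=telemetry.observe(); print('t',round(o['time_s'],2),'p',np.round(o['position'],4),'z',np.round(R.from_quat(o['tcp_rot']).as_matrix()[:,2],3),'y',np.round(R.from_quat(o['tcp_rot']).as_matrix()[:,1],3),'F',np.round(o['wrist_force'],1),'w',round(o['width'],3)); return o
E
python3 - <<'E'
from h import *
for n in ['scene','top']:
    s=vision.snapshot(n); save(s,n+'0'); print(n,s['fx'],s['cx'],s['cy'],s['rvec'],s['tvec'])
    for th in ['bin','lid_hinge','lid_handle','pail','pail_mid','bail_grip','hook_stand','hook_seat','mug','honey_jar','lemon_1_mid']:
        for r in vision.pinpoint(th,s)[:2]:
            print(th,round(r['score'],2),np.round(np.array(r['position'])*[560,420],1), np.round(ray(s,r['position'],{'lid_hinge':.085,'lid_handle':.137,'pail_mid':.065,'bail_grip':.098,'hook_seat':.243}.get(th,0))[0],3))
st()
E
```

```text
pics
scene 435.38663854171233 279.2032038907375 215.99113291446412 [ 0.93396935 -2.4615947   1.08066692] [0.37618907 0.37699878 1.44457152]
bin 0.92 [220.5 289.4] [0.553 0.265 0.   ]
bin 0.49 [284.5 227.1] [ 0.593 -0.132  0.   ]
lid_handle 0.89 [232.7 264.8] [0.509 0.23  0.137]
lid_handle 0.43 [309.3 205.9] [ 0.505 -0.179  0.137]
pail 0.58 [287.6 227.8] [ 0.58  -0.138  0.   ]
pail_mid 0.62 [287.2 214.2] [ 0.59  -0.146  0.065]
pail_mid 0.44 [282.2 227.5] [ 0.554 -0.074  0.065]
bail_grip 0.49 [313.  204.2] [ 0.527 -0.233  0.098]
hook_stand 0.91 [336.5 203.8] [ 0.518 -0.395  0.   ]
hook_seat 0.71 [340.3 153.9] [ 0.539 -0.416  0.243]
hook_seat 0.18 [373.8 210.7] [ 0.247 -0.21   0.243]
mug 0.87 [375.9 211.1] [ 0.362 -0.468  0.   ]
honey_jar 0.81 [235.6 228.6] [0.739 0.008 0.   ]
top 447.83206147214867 281.7442508085415 208.33958802066627 [ 2.18034965 -2.18502217  0.08626177] [-0.05121776  0.55210598  1.62065892]
bin 0.82 [198.5 209.9] [0.548 0.257 0.   ]
lid_hinge 0.62 [177.  186.7] [0.625 0.318 0.085]
lid_handle 0.87 [205.7 224.6] [0.488 0.206 0.137]
pail 0.8 [306.2 203. ] [ 0.573 -0.143  0.   ]
pail_mid 0.66 [305.2 197.7] [ 0.587 -0.136  0.065]
bail_grip 0.62 [329.1 214.7] [ 0.523 -0.218  0.098]
hook_stand 0.73 [375.3 214.9] [ 0.528 -0.4    0.   ]
hook_seat 0.64 [386.7 204.1] [ 0.548 -0.385  0.243]
mug 0.85 [393.6 260.5] [ 0.36  -0.464  0.   ]
honey_jar 0.86 [269.7 148.9] [ 0.778 -0.008  0.   ]
lemon_1_mid 0.32 [267.5 152.5] [0.764 0.    0.   ]
t 1.2 p [ 0.1876 -0.5962  0.2313] z [ 0.  0. -1.] y [ 0.3   -0.954 -0.   ] F [-0.5  0.7  0.3] w 1.001
```

View pics/scene0.png

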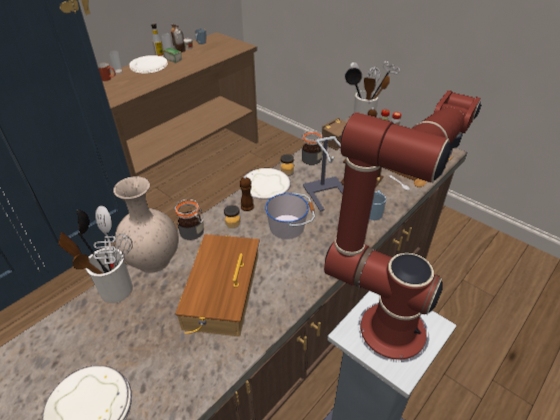

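View pics/top0.png

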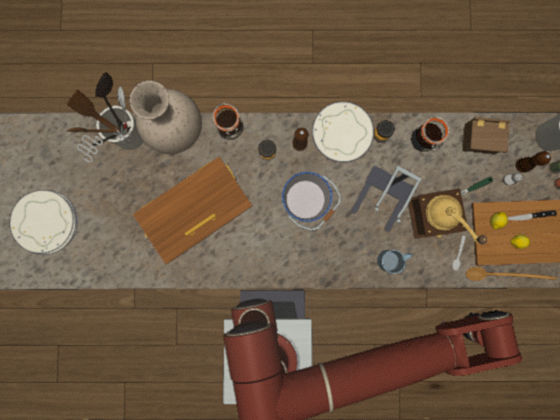

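```bash
python3 - <<'E'
from h import *
s=vision.snapshot('top'); W=cloud(s)
im=s['img']
crop=im[130:290,120:440]; cv2.imwrite('pics/topcrop.png',cv2.resize(crop,None,fx=2.5,fy=2.5,interpolation=cv2.INTER_CUBIC)[:,:,::-1])
m=vision.regions_of('bin',s)[0]['mask']
lid=m&(W[...,2]>.085)&(W[...,2]<.107)
print('lid z',np.nanmedian(W[lid][:,2]),lid.sum())
r=cv2.minAreaRect((W[lid][:,:2]*1000).astype(np.float32)); print('lid rect',r,cv2.boxPoints(r))
hb=(W[...,2]>.12)&(W[...,2]<.16)&m
P=W[hb]; print('handle',len(P),np.median(P,0)); 
if len(P)>5:
    c=P.mean(0); u,sv,vt=np.linalg.svd(P-c); print(c,vt[0],np.ptp((P-c)@vt[0]))
rr=vision.regions_of('pail',s)
for q in rr[:2]:
    m=q['mask']; P=W[m]; P=P[~np.isnan(P[:,0])]
    print('pail',q['score'],m.sum(),np.percentile(P[:,2],[1,50,99]))
    rim=P[(P[:,2]>.100)&(P[:,2]<.12)]
    A=np.c_[2*rim[:,:2],np.ones(len(rim))]; x=np.linalg.lstsq(A,(rim[:,:2]**2).sum(1),rcond=None)[0]
    print('rim c',x[:2],np.sqrt(x[2]+x[0]**2+x[1]**2))
for q in vision.regions_of('hook_stand',s)[:1]:
    m=q['mask']; P=W[m]; 
    for lo,hi in [(.24,.29),(.15,.24),(.003,.03)]:
        Q=P[(P[:,2]>lo)&(P[:,2]<hi)]
        if len(Q)>4:
            r=cv2.minAreaRect((Q[:,:2]*1000).astype(np.float32)); print('stand',lo,len(Q),np.median(Q,0),np.round(cv2.boxPoints(r)).tolist())
for n in ['mug','honey_jar']:
    q=vision.regions_of(n,s)[0]; P=W[q['mask']]; print(n,np.nanmedian(P,0),np.nanmin(P,0),np.nanmax(P,0))
E
```

```text
lid z 0.09707215555136275 6046
lid rect ((544.2076416015625, 261.87109375), (215.74501037597656, 369.41619873046875), 34.30033493041992) [[351.00598  353.66803 ]
 [559.1835    48.495167]
 [737.4093   170.07416 ]
 [529.2318   475.247   ]]
handle 126 [0.48998622 0.22551514 0.141998  ]
[0.48957487 0.22528262 0.14178481] [-0.56333501  0.82615672  0.010897  ] 0.11870137201639883
pail 0.59 2160 [-0.00471461  0.00915838  0.11658481]
rim c [ 0.58078411 -0.14145452] 0.087306981328654
pail 0.23 146 [0.09119541 0.10184455 0.11359233]
rim c [ 0.58164943 -0.1427278 ] 0.09686121410312283
stand 0.24 290 [ 0.62162842 -0.43999194  0.25552452] [[490.0, -413.0], [630.0, -493.0], [672.0, -420.0], [533.0, -340.0]]
stand 0.15 57 [ 0.63740132 -0.44469488  0.20934343] [[494.0, -409.0], [600.0, -502.0], [650.0, -445.0], [545.0, -352.0]]
stand 0.003 1145 [ 0.62404465 -0.44173205  0.01072512] [[465.0, -446.0], [655.0, -554.0], [738.0, -407.0], [547.0, -300.0]]
mug [ 0.3621514  -0.4508647   0.03212885] [ 0.3207903  -0.50563848 -0.00177487] [ 0.40024143 -0.3968234   0.10143782]
honey_jar [ 7.53142605e-01 -2.18011915e-04  8.35551461e-02] [ 0.72903214 -0.03179148  0.00301425] [0.78903023 0.02945088 0.09575261]
```

View pics/topcrop.png

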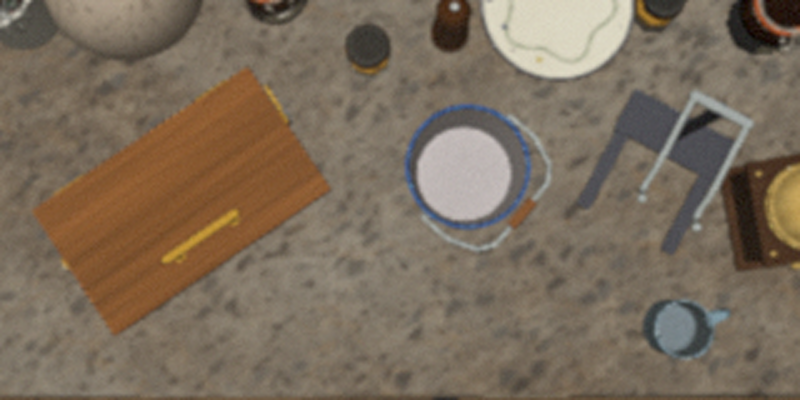

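```bash
python3 -m creep '{"translation":[[302,821,0],[302,821,0],[302,821,0],[302,821,0],[302,821,0],[302,821,0],[302,821,0],[302,821,0],[302,821,0],[302,821,0]],"delta_rot":[[0,0,1.864],[0,0,1.864],[0,0,1.864],[0,0,1.864],[0,0,1.864],[0,0,1.864],[0,0,1.864],[0,0,1.864],[0,0,1.864],[0,0,1.864]],"gripper":[50,50,50,50,50,50,50,50,50,50]}' 30; python3 -c "
from h import *
o=st();print(np.round(o['qpos'],2),(np.array([.4897,.2253,.2])-o['position'])*1000)"
```

```text
time_s: 2.5
position: [0.3604, -0.1251, 0.2317]
tcp_rot: [0.618, 0.787, 0.0, 0.001]
wrist_force: [1.3, -0.6, 0.1]
width: 0.589
t 2.5 p [ 0.3604 -0.1251  0.2317] z [ 0.002 -0.001 -1.   ] y [0.971 0.237 0.001] F [ 1.3 -0.6  0.1] w 0.589
[-0.53 -0.59  2.14  0.    1.59 -0.77] [129.26045601 350.39994063 -31.70374546]
```

```bash
python3 -m creep '{"translation":[[129,350,-32],[129,350,-32],[129,350,-32],[129,350,-32],[129,350,-32],[129,350,-32],[129,350,-32],[129,350,-32],[129,350,-32],[129,350,-32]],"delta_rot":[[0,0,0.36],[0,0,0.36],[0,0,0.36],[0,0,0.36],[0,0,0.36],[0,0,0.36],[0,0,0.36],[0,0,0.36],[0,0,0.36],[0,0,0.36]],"gripper":[50,50,50,50,50,50,50,50,50,50]}'; python3 -c "
from h import *
o=st();print(np.round(o['qpos'],2),(np.array([.4897,.2253,.118])-o['position'])*1000)"
```

```text
time_s: 3.5
position: [0.4889, 0.2232, 0.199]
tcp_rot: [0.469, 0.883, -0.0, -0.0]
wrist_force: [0.3, 0.5, -0.5]
width: 0.585
t 3.5 p [0.4889 0.2232 0.199 ] z [-0.001 -0.001 -1.   ] y [ 0.828  0.561 -0.001] F [ 0.3  0.5 -0.5] w 0.585
[ 0.29 -0.13  1.85 -0.    1.43 -0.31] [  0.75700627   2.1107768  -81.04824728]
```

```bash
python3 -m creep '{"translation":[[1,2,-40],[1,2,-80],[1,2,-81],[1,2,-81],[1,2,-81],[1,2,-81],[1,2,-81],[1,2,-81],[1,2,-81],[1,2,-81]],"delta_rot":[[0,0,0],[0,0,0],[0,0,0],[0,0,0],[0,0,0],[0,0,0],[0,0,0],[0,0,0],[0,0,0],[0,0,0]],"gripper":[50,50,50,50,0,0,0,0,0,0]}' 25; python3 -c "
from h import *
o=st()
xd=np.array([.827,.5625])
c=None
p0=np.array([0,0,0])
for th in [.1,.2,.3,.45,.6,.75,.9,1.05,1.2,1.3,1.4,1.44]:
    a=.2967+th; dx=170-177.8*np.cos(a); dz=177.8*np.sin(a)-52
    print(th,np.round([dx*xd[0],dx*xd[1],dz],0))
s=vision.snapshot('top');save(s,'grip')
"
```

```text
time_s: 4.5
position: [0.4909, 0.2248, 0.1209]
tcp_rot: [0.469, 0.883, 0.0, 0.001]
wrist_force: [-3.1, -3.0, 7.1]
width: 0.127
t 4.5 p [0.4909 0.2248 0.1209] z [ 0.002 -0.001 -1.   ] y [0.829 0.56  0.001] F [-3.1 -3.   7.1] w 0.127
0.1 [ 5.  3. 17.]
0.2 [11.  8. 33.]
0.3 [19. 13. 48.]
0.45 [33. 22. 69.]
0.6 [49. 33. 87.]
0.75 [ 67.  46. 102.]
0.9 [ 87.  59. 114.]
1.05 [108.  73. 121.]
1.2 [130.  88. 125.]
1.3 [144.  98. 126.]
1.4 [159. 108. 124.]
1.44 [165. 112. 123.]
```

```bash
python3 -m creep '{"translation":[[2,1,8],[5,3,17],[8,6,25],[11,8,33],[15,10,41],[19,13,48],[26,17,59],[33,22,69],[41,28,79],[49,33,87]],"delta_rot":[[0,0,0],[0,0,0],[0,0,0],[0,0,0],[0,0,0],[0,0,0],[0,0,0],[0,0,0],[0,0,0],[0,0,0]],"gripper":[0,0,0,0,0,0,0,0,0,0]}' 25; python3 -c "
from h import *
st()
s=vision.snapshot('scene');save(s,'lift1')"
```

```text
time_s: 5.55
position: [0.5377, 0.2567, 0.2089]
tcp_rot: [0.469, 0.883, -0.003, -0.001]
wrist_force: [-12.5, -9.4, 13.7]
width: 0.125
t 5.55 p [0.5377 0.2567 0.2089] z [-0.005 -0.005 -1.   ] y [ 0.829  0.56  -0.007] F [-12.5  -9.4  13.7] w 0.125
```

View pics/lift1.png

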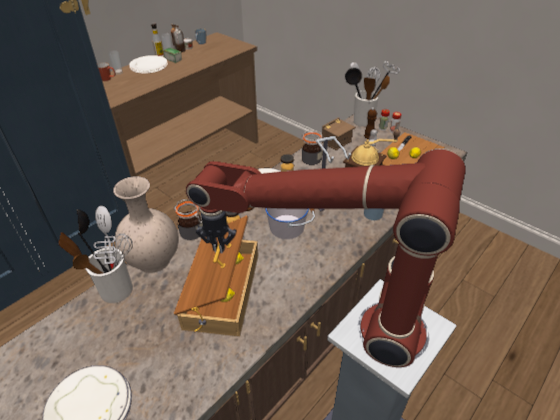

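```bash
python3 -m creep '{"translation":[[8,6,11],[17,12,18],[27,19,25],[37,26,30],[48,33,34],[59,40,37],[70,48,40],[81,55,41],[95,65,42],[107,73,40]],"delta_rot":[[0,0,0],[0,0,0],[0,0,0],[0,0,0],[0,0,0],[0,0,0],[0,0,0],[0,0,0],[0,0,0],[0,0,0]],"gripper":[0,0,0,0,0,0,0,0,0,0]}' 25; python3 -c "
from h import *
st()
s=vision.snapshot('scene');save(s,'lift2')"
```

```text
time_s: 6.6
position: [0.6476, 0.3317, 0.2486]
tcp_rot: [0.469, 0.883, 0.001, 0.001]
wrist_force: [-0.4, -1.9, 6.6]
width: 0.124
t 6.6 p [0.6476 0.3317 0.2486] z [ 0.003  0.001 -1.   ] y [0.829 0.56  0.003] F [-0.4 -1.9  6.6] w 0.124
```

View pics/lift2.png

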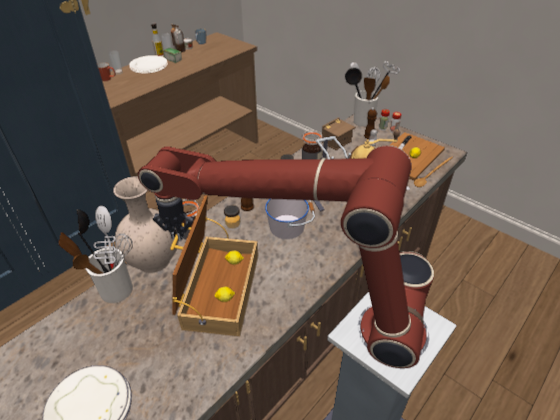

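```bash
python3 -m creep '{"translation":[[0,0,0],[0,0,0],[0,0,0],[0,0,0],[0,0,30],[0,0,70],[0,0,110],[0,0,130],[-40,-28,130],[-80,-56,130]],"delta_rot":[[0,0,0],[0,0,0],[0,0,0],[0,0,0],[0,0,0],[0,0,0],[0,0,0],[0,0,0],[0,0,0],[0,0,0]],"gripper":[35,35,35,35,35,35,35,35,35,35]}' 25; python3 -c "
from h import *
o=st();print(np.round(o['qpos'],2))
s=vision.snapshot('scene');save(s,'lift3')
"
```

```text
time_s: 7.65
position: [0.5658, 0.2748, 0.3747]
tcp_rot: [0.469, 0.883, -0.0, -0.0]
wrist_force: [0.0, -0.1, 0.6]
width: 0.413
t 7.65 p [0.5658 0.2748 0.3747] z [-0.001 -0.    -1.   ] y [ 0.828  0.56  -0.001] F [ 0.  -0.1  0.6] w 0.413
[ 0.33  0.02  1.41  0.    1.71 -0.26]
```

View pics/lift3.png

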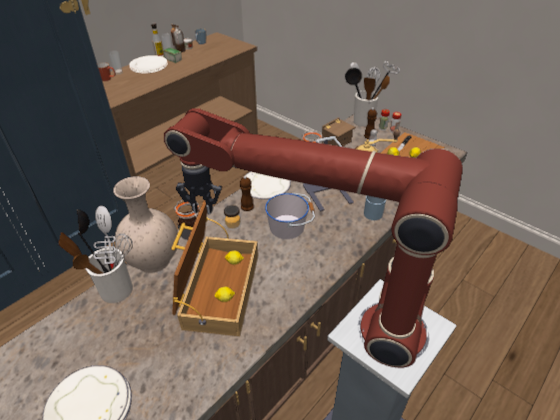

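```bash
python3 -m creep '{"translation":[[-40,-40,0],[-80,-80,-20],[-110,-120,-40],[-140,-160,-50],[-150,-200,-50],[-150,-200,-50]],"delta_rot":[[0,0,0],[0,0,0],[0,0,0],[0,0,0],[0,0,0],[0,0,0]],"gripper":[80,80,80,80,80,80]}' 25; python3 - <<'E'
from h import *
st()
B=np.array([.544,.2625]);xd=np.array([.827,.5625]);yd=np.array([-.5625,.827])
for n in ['scene','top']:
    s=vision.snapshot(n); save(s,n+'2'); W=cloud(s)
    for r in vision.regions_of('lemon_1_mid',s):
        P=W[r['mask']]; P=P[~np.isnan(P[:,0])]
        if len(P)<10: continue
        c=np.median(P,0); top=P[:,2].max(); 
        bx=(P[:,:2]-B)@xd; by=(P[:,:2]-B)@yd
        q=cv2.minAreaRect((P[:,:2]*1000).astype(np.float32))
        print(n,round(r['score'],2),r['mask'].sum(),np.round(c,3),'top',round(top,3),'bin',round(np.median(bx)*1000),round(np.median(by)*1000),'rect',np.round(q[1]),round(q[2]))
    for r in vision.pinpoint('lemon_1_mid',s):
        p=ray(s,r['position'],.04)[0]; print('pp',round(r['score'],2),np.round(p,3),np.round([(p[:2]-B)@xd,(p[:2]-B)@yd],3))
    if n=='top':
        cv2.imwrite('pics/topcrop2.png',cv2.resize(s['img'][130:290,120:440],None,fx=2.5,fy=2.5,interpolation=cv2.INTER_CUBIC)[:,:,::-1])
E
```

```text
time_s: 8.3
position: [0.4141, 0.0724, 0.3243]
tcp_rot: [0.471, 0.882, -0.001, 0.0]
wrist_force: [0.1, 0.7, 0.7]
width: 0.937
t 8.3 p [0.4141 0.0724 0.3243] z [-0.    -0.001 -1.   ] y [ 0.831  0.556 -0.001] F [0.1 0.7 0.7] w 0.937
scene 0.25 332 [ 0.632 -0.419  0.013] top 0.029 bin -303 -603 rect [171. 201.] 62
pp 0.72 [0.607 0.141 0.04 ] [-0.016 -0.136]
pp 0.28 [ 0.579 -0.283  0.04 ] [-0.278 -0.471]
top 0.55 188 [0.597 0.144 0.059] top 0.078 bin -22 -127 rect [49. 51.] 90
pp 0.74 [0.588 0.151 0.04 ] [-0.026 -0.117]
```

View pics/topcrop2.png

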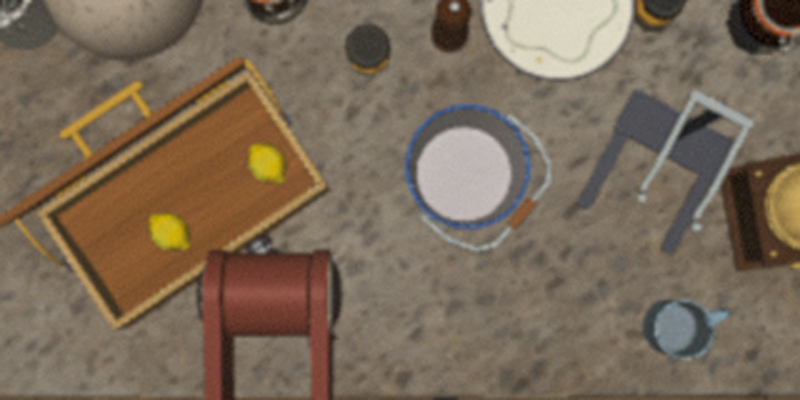

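```bash
cat >> h.py <<'E'
B=np.array([.544,.2625]);xd=np.array([.827,.5625]);yd=np.array([-.5625,.827])
def lemons(s,lo=.02):
    W=cloud(s); h=cv2.cvtColor(s['img'],cv2.COLOR_RGB2HSV)
    m=((h[...,0]>20)&(h[...,0]<34)&(h[...,1]>150)&(h[...,2]>90)).astype(np.uint8)
    m=cv2.morphologyEx(m,cv2.MORPH_OPEN,np.ones((3,3),np.uint8))
    n,L,S,C=cv2.connectedComponentsWithStats(m)
    for i in range(1,n):
        if S[i,4]<60: continue
        P=W[L==i]; P=P[~np.isnan(P[:,0])]
        if len(P)<30 : continue
        c=np.median(P,0)
        if not(.3<c[0]<.95 and abs(c[1])<.6): continue
        q=P[:,:2]; top=np.percentile(P[:,2],97)
        p=ray(s,(C[i]+.5)/[560,420],top-.024)[0]
        pts=np.argwhere(L==i)[:,::-1]
        w=np.array([ray(s,(a+.5)/[560,420],top-.024)[0][:2] for a in pts])
        ev,V=np.linalg.eigh(np.cov(w.T)); ax=V[:,1]
        ext=[np.ptp(w@V[:,1])*1000,np.ptp(w@V[:,0])*1000]
        print('px',np.round(C[i]),'n',S[i,4],'centre',np.round(p,4),'top',round(top,3),'axis deg',round(np.degrees(np.arctan2(ax[1],ax[0]))%180,1),'ext',np.round(ext),'bin',np.round([(p[:2]-B)@xd*1000,(p[:2]-B)@yd*1000]))
E
python3 - <<'E'
from h import *
for n in ['top','scene']:
    s=vision.snapshot(n); lemons(s)
E
```

```text
px [226. 195.] n 200 centre [0.5975 0.1473 0.0454] top 0.069 axis deg 41.3 ext [70. 51.] bin [ -21. -125.]
px [187. 222.] n 204 centre [0.4987 0.2865 0.0451] top 0.069 axis deg 50.3 ext [70. 51.] bin [-24.  45.]
px [234. 257.] n 188 centre [0.5966 0.1489 0.0447] top 0.069 axis deg 156.8 ext [69. 61.] bin [ -20. -124.]
px [224. 294.] n 220 centre [0.497  0.2898 0.0446] top 0.069 axis deg 27.4 ext [65. 62.] bin [-24.  49.]
```

```bash
python3 -m creep '{"translation":[[40,20,0],[80,40,-20],[120,60,-60],[177,83,-100],[177,83,-140],[177,83,-174],[177,83,-174],[177,83,-174],[177,83,-174],[177,83,-174]],"delta_rot":[[0,0,-1.5],[0,0,-1.5],[0,0,-1.5],[0,0,-1.5],[0,0,-1.5],[0,0,-1.5],[0,0,-1.5],[0,0,-1.5],[0,0,-1.5],[0,0,-1.5]],"gripper":[75,75,75,75,75,75,75,75,75,75]}' 25; python3 - <<'E'
from h import *
o=st(); print((np.array([.5913,.1556,.027])-o['position'])*1000)
s=vision.snapshot('scene'); save(s,'a1'); lemons(s)
cv2.imwrite('pics/a1c.png',cv2.resize(s['img'][180:350,140:340],None,fx=3,fy=3)[:,:,::-1])
E
```

```text
time_s: 9.7
position: [0.5933, 0.1593, 0.1505]
tcp_rot: [0.946, 0.324, -0.001, -0.0]
wrist_force: [0.1, 0.5, -0.2]
width: 0.882
t 9.7 p [0.5933 0.1593 0.1505] z [-0.001 -0.    -1.   ] y [ 0.613 -0.79  -0.001] F [ 0.1  0.5 -0.2] w 0.882
[  -1.97420568   -3.67447786 -123.45239738]
px [234. 257.] n 186 centre [0.5956 0.1498 0.0462] top 0.07 axis deg 159.1 ext [70. 60.] bin [ -21. -122.]
px [224. 294.] n 220 centre [0.4966 0.29   0.0452] top 0.069 axis deg 27.4 ext [65. 62.] bin [-24.  49.]
```

View pics/a1c.png

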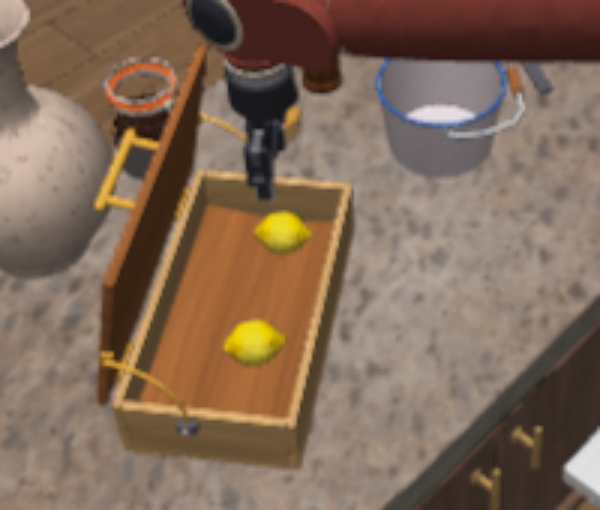

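```bash
python3 -m creep '{"translation":[[-2,-4,-20],[-2,-4,-50],[-2,-4,-50]],"delta_rot":[[0,0,0],[0,0,0],[0,0,0]],"gripper":[75,75,75]}'; python3 - <<'E'
from h import *
o=st(); print((np.array([.5913,.1556,.027])-o['position'])*1000,(o['position'][:2]-B)@xd,(o['position'][:2]-B)@yd)
s=vision.snapshot('top'); save(s,'a2')
s=vision.snapshot('scene'); 
cv2.imwrite('pics/a2c.png',cv2.resize(s['img'][180:350,140:340],None,fx=3,fy=3)[:,:,::-1])
E
```

```text
time_s: 10.05
position: [0.5879, 0.1544, 0.0962]
tcp_rot: [0.945, 0.328, -0.005, -0.001]
wrist_force: [-0.2, -0.7, -1.2]
width: 0.881
t 10.05 p [0.5879 0.1544 0.0962] z [-0.009 -0.001 -1.   ] y [ 0.619 -0.785 -0.005] F [-0.2 -0.7 -1.2] w 0.881
[  3.44761376   1.20984497 -69.15954306] -0.02454586437645153 -0.11407380905131301
```

View pics/a2c.png

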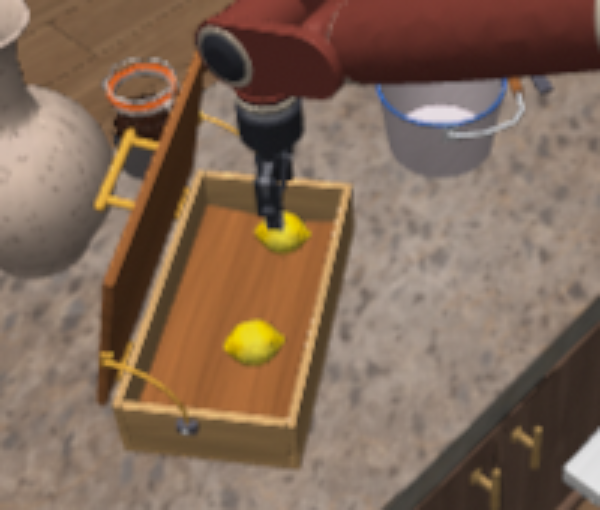

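```bash
python3 -m creep '{"translation":[[2,1,-15],[2,1,-30],[2,1,-45],[2,1,-57],[2,1,-69],[2,1,-69]],"delta_rot":[[0,0,0],[0,0,0],[0,0,0],[0,0,0],[0,0,0],[0,0,0]],"gripper":[75,75,75,75,75,75]}'; python3 - <<'E'
from h import *
o=st(); print((o['position'][:2]-B)@xd,(o['position'][:2]-B)@yd)
s=vision.snapshot('scene'); 
cv2.imwrite('pics/a3c.png',cv2.resize(s['img'][180:350,140:340],None,fx=3,fy=3)[:,:,::-1])
E
```

```text
time_s: 10.75
position: [0.5931, 0.1548, 0.0353]
tcp_rot: [0.945, 0.326, -0.002, 0.0]
wrist_force: [-16.5, -2.3, 21.0]
width: 0.881
t 10.75 p [0.5931 0.1548 0.0353] z [-0.003 -0.002 -1.   ] y [ 0.616 -0.788 -0.   ] F [-16.5  -2.3  21. ] w 0.881
-0.01997413312962161 -0.11666900510055214
```

View pics/a3c.png

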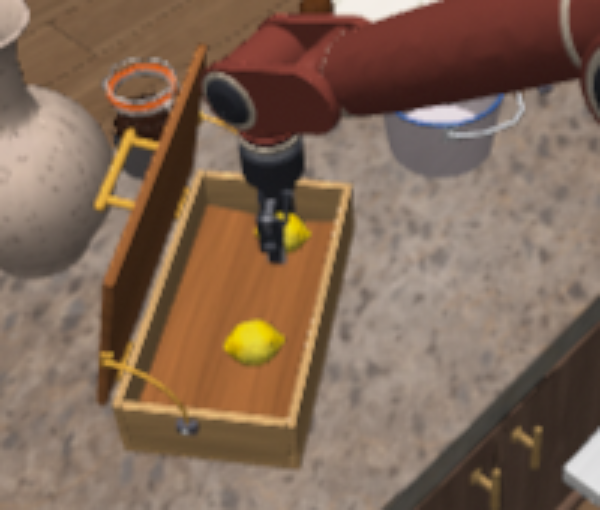

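```bash
python3 - <<'E'
from h import *
o=st(); print(np.round(o['joint_torque'],1),o['wrist_torque'])
s=vision.snapshot('top'); lemons(s)
cv2.imwrite('pics/a4c.png',cv2.resize(s['img'][130:260,140:300],None,fx=4,fy=4,interpolation=cv2.INTER_CUBIC)[:,:,::-1])
s=vision.snapshot('scene'); lemons(s)
cv2.imwrite('pics/a4s.png',cv2.resize(s['img'][190:300,180:300],None,fx=6,fy=5,interpolation=cv2.INTER_CUBIC)[:,:,::-1])
E
```

```text
t 10.8 p [0.5931 0.1549 0.0353] z [-0.002 -0.002 -1.   ] y [ 0.616 -0.788  0.   ] F [-14.8  -0.6  22.1] w 0.88
[ -0.6 -30.4 -29.4   0.6  -3.   -0.7] [-1.16537955  1.19445901 -0.78044992]
px [186. 222.] n 182 centre [0.4992 0.289  0.0469] top 0.071 axis deg 33.9 ext [65. 51.] bin [-22.  47.]
px [238. 257.] n 75 centre [0.5556 0.1623 0.085 ] top 0.109 axis deg 136.8 ext [54. 26.] bin [-47. -89.]
px [224. 294.] n 220 centre [0.4967 0.2899 0.045 ] top 0.069 axis deg 27.4 ext [65. 62.] bin [-24.  49.]
```

View pics/a4c.png

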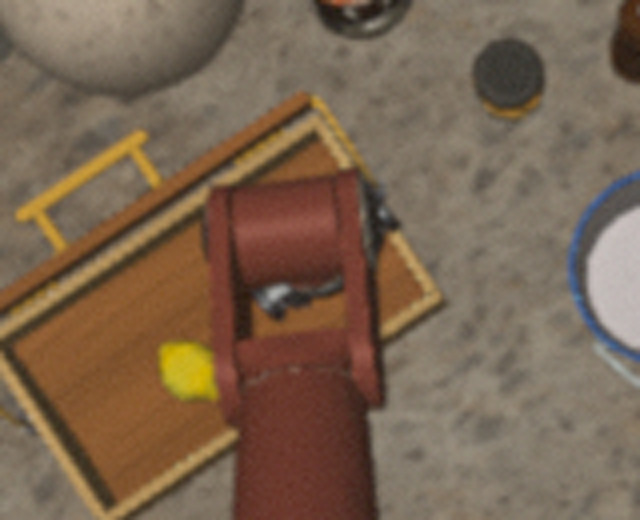

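View pics/a4s.png

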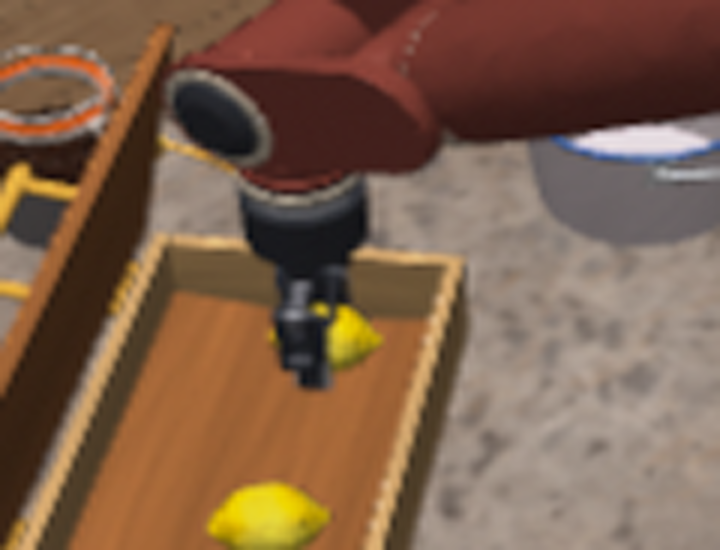

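```bash
python3 -m creep '{"translation":[[0,0,10],[-4,6,10],[-8,12,10],[-13,19,9],[-18,26,8],[-23,34,6],[-28,42,3],[-34,50,0],[-34,50,0],[-34,50,0]],"delta_rot":[[0,0,0],[0,0,0],[0,0,0],[0,0,0],[0,0,0],[0,0,0],[0,0,0],[0,0,0],[0,0,0],[0,0,0]],"gripper":[75,75,75,75,75,75,75,75,75,75]}'; python3 - <<'E'
from h import *
o=st(); print((o['position'][:2]-B)@xd,(o['position'][:2]-B)@yd)
s=vision.snapshot('scene'); 
cv2.imwrite('pics/a5s.png',cv2.resize(s['img'][190:320,180:300],None,fx=6,fy=5,interpolation=cv2.INTER_CUBIC)[:,:,::-1])
E
```

```text
time_s: 11.9
position: [0.5577, 0.2053, 0.0308]
tcp_rot: [0.945, 0.327, -0.001, -0.0]
wrist_force: [0.6, -0.6, -0.7]
width: 0.88
t 11.9 p [0.5577 0.2053 0.0308] z [-0.003 -0.    -1.   ] y [ 0.617 -0.787 -0.001] F [ 0.6 -0.6 -0.7] w 0.88
-0.020847374752128885 -0.05504715472382602
```

View pics/a5s.png

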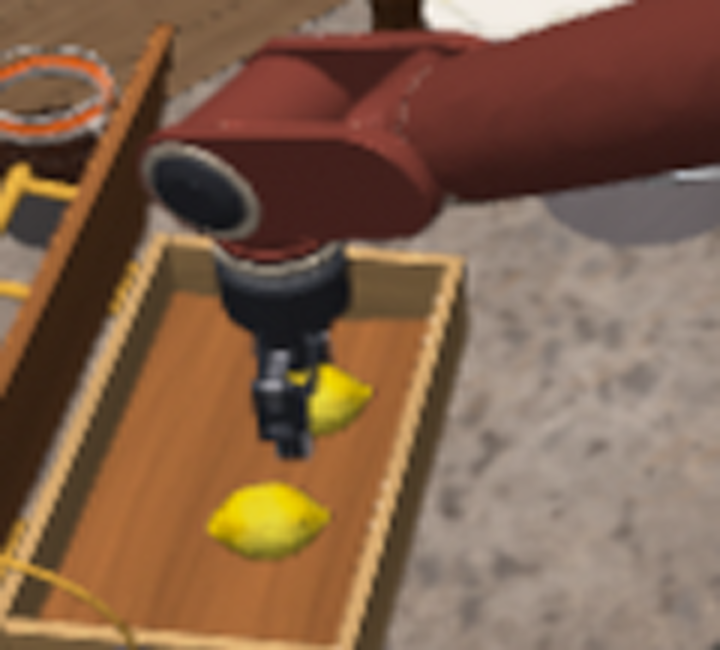

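```bash
python3 -m creep '{"translation":[[-4,-3,-2],[-4,-3,-3],[-4,-3,-3],[-4,-3,-3],[-4,-3,-3],[-4,-3,-3],[-4,-3,20],[-4,-3,40],[-4,-3,60],[-4,-3,60]],"delta_rot":[[0,0,0],[0,0,0],[0,0,0],[0,0,0],[0,0,0],[0,0,0],[0,0,0],[0,0,0],[0,0,0],[0,0,0]],"gripper":[75,20,20,20,20,20,20,20,20,20]}' 30; python3 - <<'E'
from h import *
o=st(); 
s=vision.snapshot('scene'); lemons(s)
cv2.imwrite('pics/a6s.png',cv2.resize(s['img'][190:320,180:300],None,fx=6,fy=5,interpolation=cv2.INTER_CUBIC)[:,:,::-1])
E
```

```text
time_s: 12.95
position: [0.5575, 0.2027, 0.0957]
tcp_rot: [0.945, 0.326, 0.003, 0.0]
wrist_force: [1.0, -0.1, 0.5]
width: 0.579
t 12.95 p [0.5575 0.2027 0.0957] z [ 0.006  0.002 -1.   ] y [ 0.617 -0.787  0.003] F [ 1.  -0.1  0.5] w 0.579
px [234. 258.] n 70 centre [0.5346 0.1984 0.1229] top 0.147 axis deg 136.8 ext [52. 25.] bin [-44. -48.]
px [224. 294.] n 220 centre [0.497  0.2898 0.0446] top 0.069 axis deg 27.4 ext [65. 62.] bin [-24.  49.]
```

View pics/a6s.png

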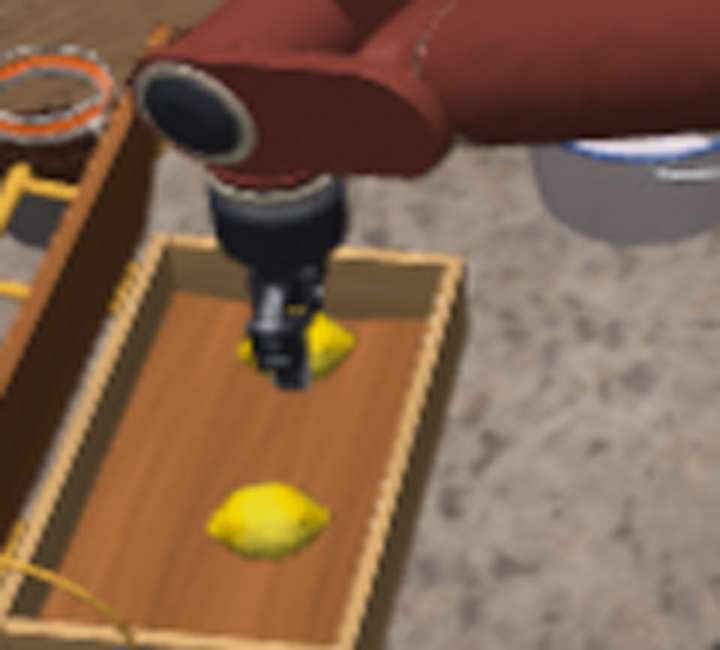

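```bash
python3 -m creep '{"translation":[[0,0,40],[0,0,80],[2,-30,100],[5,-75,100],[8,-120,100],[12,-165,100],[15,-210,100],[18,-255,100],[22,-300,100],[23,-344,100]],"delta_rot":[[0,0,0],[0,0,0],[0,0,0],[0,0,0],[0,0,0],[0,0,0],[0,0,0],[0,0,0],[0,0,0],[0,0,0]],"gripper":[20,20,20,20,20,20,20,20,20,20]}'; python3 - <<'E'
from h import *
s=vision.snapshot('scene'); o=st(); save(s,'b1')
W=cloud(s)
for q in vision.regions_of('pail',s)[:1]:
    P=W[q['mask']]; rim=P[(P[:,2]>.103)&(P[:,2]<.118)]
    A=np.c_[2*rim[:,:2],np.ones(len(rim))]; x=np.linalg.lstsq(A,(rim[:,:2]**2).sum(1),rcond=None)[0]
    print('rim c',q['score'],len(rim),x[:2],np.sqrt(x[2]+x[0]**2+x[1]**2))
for r in vision.pinpoint('pail_mid',s)[:2]: print(r['score'],ray(s,r['position'],.065))
E
```

```text
time_s: 14.0
position: [0.5774, -0.1435, 0.1901]
tcp_rot: [0.945, 0.326, -0.001, -0.001]
wrist_force: [-0.3, -0.4, -0.7]
width: 0.577
t 14.05 p [ 0.5772 -0.1498  0.1902] z [-0.002 -0.004 -1.   ] y [ 0.613 -0.79   0.002] F [-1.1 -4.  -0.4] w 0.579
rim c 0.87 255 [ 0.58282975 -0.14384386] 0.08633247583072926
0.87 (array([ 0.60423181, -0.14957447,  0.065     ]), (285.20799999999997, 212.184))
```

View pics/b1.png

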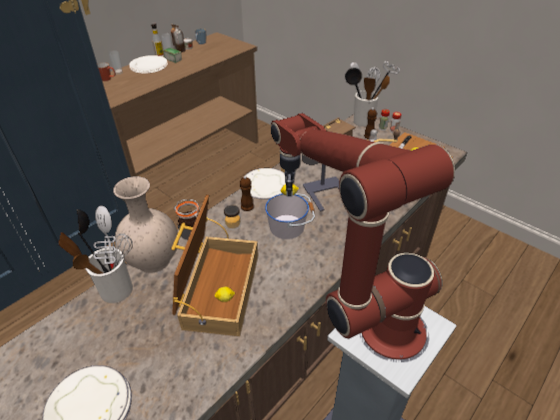

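```bash
python3 -m creep '{"translation":[[4,2,-30],[4,2,-70],[4,2,-110],[4,2,-130],[4,2,-130],[4,2,-130],[4,2,-130],[4,2,-100],[4,2,-50],[4,2,0]],"delta_rot":[[0,0,0],[0,0,0],[0,0,0],[0,0,0],[0,0,0],[0,0,0],[0,0,0],[0,0,0],[0,0,0],[0,0,0]],"gripper":[20,20,20,20,66,66,66,66,66,66]}'; python3 - <<'E'
from h import *
s=vision.snapshot('scene'); o=st(); save(s,'b2'); lemons(s)
print((np.array([.498,.288,.15])-o['position'])*1000)
cv2.imwrite('pics/b2c.png',cv2.resize(s['img'][160:260,230:350],None,fx=5,fy=5,interpolation=cv2.INTER_CUBIC)[:,:,::-1])
E
```

```text
time_s: 15.15
position: [0.5823, -0.1397, 0.1953]
tcp_rot: [0.945, 0.326, 0.001, 0.0]
wrist_force: [1.2, 0.7, 0.4]
width: 0.772
t 15.2 p [ 0.5874 -0.1416  0.2075] z [ 0.018 -0.007 -1.   ] y [ 0.617 -0.787  0.016] F [ 3.5 -1.4  6.7] w 0.772
px [224. 294.] n 220 centre [0.4965 0.2901 0.0453] top 0.069 axis deg 27.4 ext [65. 62.] bin [-24.  50.]
[-89.37610337 429.55421976 -57.46512702]
```

View pics/b2c.png

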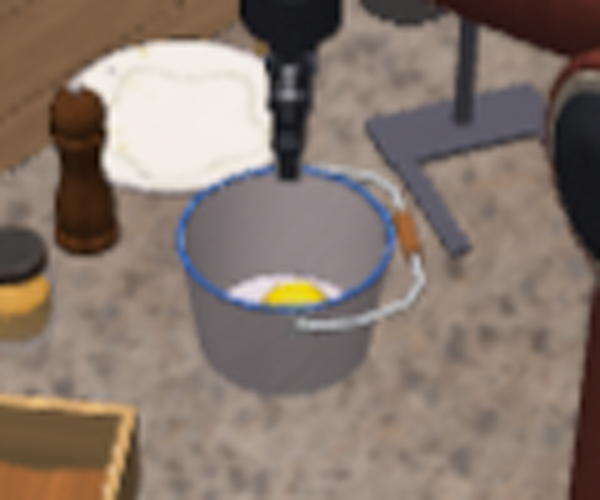

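```bash
python3 -m creep '{"translation":[[0,50,0],[-10,100,0],[-20,150,0],[-30,200,0],[-45,250,0],[-60,300,0],[-75,350,0],[-84,400,-20],[-84,428,-40],[-84,428,-45]],"delta_rot":[[0,0,0.2],[0,0,0.2],[0,0,0.2],[0,0,0.2],[0,0,0.2],[0,0,0.2],[0,0,0.2],[0,0,0.2],[0,0,0.2],[0,0,0.2]],"gripper":[72,72,72,72,72,72,72,72,72,72]}'; python3 - <<'E'
from h import *
o=st()
s=vision.snapshot('scene'); lemons(s)
print((np.array([.4985,.288,.028])-o['position'])*1000)
E
```

```text
time_s: 16.2
position: [0.4965, 0.2921, 0.1466]
tcp_rot: [0.907, 0.422, -0.0, -0.001]
wrist_force: [0.1, -0.1, -0.8]
width: 0.84
t 16.2 p [0.4965 0.2921 0.1466] z [-0.001  0.001 -1.   ] y [ 0.765 -0.645 -0.001] F [ 0.1 -0.1 -0.8] w 0.84
px [224. 294.] n 220 centre [0.4966 0.2901 0.0453] top 0.069 axis deg 27.4 ext [65. 62.] bin [-24.  49.]
[   2.04856479   -4.09552124 -118.55956979]
```

```bash
python3 -m creep '{"translation":[[2,-3,-40],[2,-3,-80],[2,-3,-105],[2,-3,-118],[2,-3,-118],[2,-3,-118],[2,-3,-118],[2,-3,-118],[2,-3,-90],[2,-3,-40]],"delta_rot":[[0,0,0],[0,0,0],[0,0,0],[0,0,0],[0,0,0],[0,0,0],[0,0,0],[0,0,0],[0,0,0],[0,0,0]],"gripper":[72,72,72,72,20,20,20,20,20,20]}' 30; python3 - <<'E'
from h import *
o=st()
s=vision.snapshot('scene'); save(s,'c1')
cv2.imwrite('pics/c1c.png',cv2.resize(s['img'][200:340,160:300],None,fx=4,fy=4,interpolation=cv2.INTER_CUBIC)[:,:,::-1])
print((np.array([.582,-.142,.2])-o['position'])*1000)
E
```

```text
time_s: 17.25
position: [0.4972, 0.2839, 0.1044]
tcp_rot: [0.908, 0.419, -0.004, -0.0]
wrist_force: [0.8, -0.1, -0.9]
width: 0.583
t 17.25 p [0.4972 0.2839 0.1044] z [-0.008 -0.003 -1.   ] y [ 0.761 -0.649 -0.004] F [ 0.8 -0.1 -0.9] w 0.583
[  84.83390097 -425.85258173   95.64415263]
```

View pics/c1c.png

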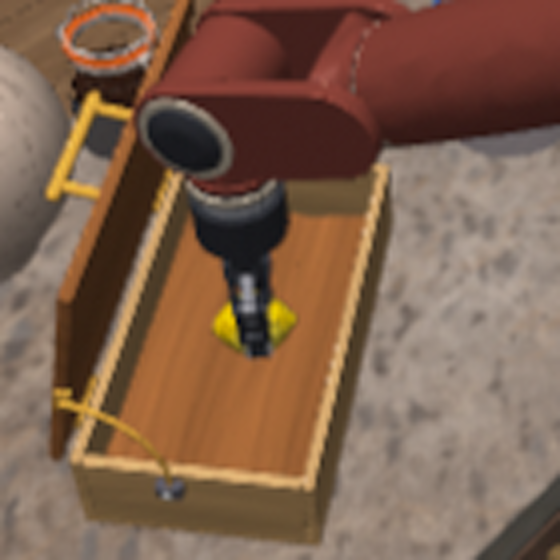

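```bash
python3 -m creep '{"translation":[[0,0,50],[0,-20,90],[10,-70,92],[20,-120,92],[30,-170,92],[40,-220,92],[50,-270,92],[60,-320,92],[75,-370,92],[85,-420,92]],"delta_rot":[[0,0,0],[0,0,0],[0,0,0],[0,0,0],[0,0,0],[0,0,0],[0,0,0],[0,0,0],[0,0,0],[0,0,0]],"gripper":[20,20,20,20,20,20,20,20,20,20]}' 30; python3 - <<'E'
from h import *
o=st()
s=vision.snapshot('scene'); save(s,'c2')
W=cloud(s)
for q in vision.regions_of('pail',s)[:1]:
    P=W[q['mask']]; rim=P[(P[:,2]>.103)&(P[:,2]<.118)]
    A=np.c_[2*rim[:,:2],np.ones(len(rim))]; x=np.linalg.lstsq(A,(rim[:,:2]**2).sum(1),rcond=None)[0]
    print('rim c',q['score'],len(rim),x[:2],np.sqrt(x[2]+x[0]**2+x[1]**2))
print((np.array([.582,-.142,.06])-o['position'])*1000)
E
```

```text
time_s: 18.3
position: [0.584, -0.1282, 0.2006]
tcp_rot: [0.908, 0.419, 0.001, 0.001]
wrist_force: [1.0, -0.2, -0.4]
width: 0.586
t 18.3 p [ 0.584  -0.1282  0.2006] z [ 0.003 -0.001 -1.   ] y [ 0.761 -0.649  0.002] F [ 1.  -0.2 -0.4] w 0.586
rim c 0.72 250 [ 0.58281792 -0.14360393] 0.08614151506310024
[  -2.01050027  -13.84646496 -140.56251302]
```

View pics/c2.png

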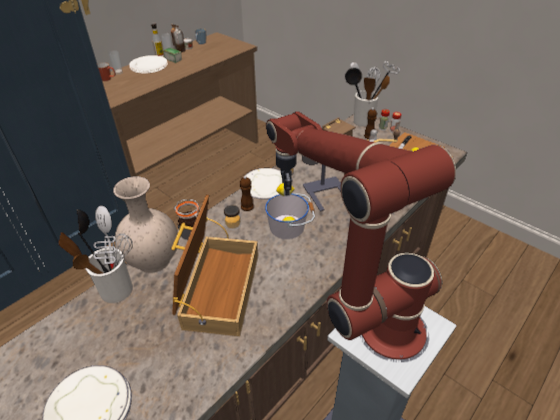

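```bash
python3 -m creep '{"translation":[[0,-6,-30],[0,-6,-70],[0,-6,-105],[0,-6,-122],[0,-6,-122],[0,-6,-122],[0,-6,-122],[0,-6,-100],[0,-6,-50],[0,-6,0]],"delta_rot":[[0,0,0],[0,0,0],[0,0,0],[0,0,0],[0,0,0],[0,0,0],[0,0,0],[0,0,0],[0,0,0],[0,0,0]],"gripper":[20,20,20,20,66,66,66,66,66,66]}'; python3 - <<'E'
from h import *
o=st()
s=vision.snapshot('scene'); save(s,'c3')
cv2.imwrite('pics/c3c.png',cv2.resize(s['img'][160:350,170:350],None,fx=3,fy=3,interpolation=cv2.INTER_CUBIC)[:,:,::-1])
E
```

```text
time_s: 19.4
position: [0.5833, -0.1319, 0.2021]
tcp_rot: [0.908, 0.419, 0.0, 0.0]
wrist_force: [1.4, -0.3, 0.7]
width: 0.768
t 19.4 p [ 0.5833 -0.1319  0.2021] z [ 0.001 -0.    -1.   ] y [ 0.761 -0.649  0.001] F [ 1.4 -0.3  0.7] w 0.768
```

View pics/c3c.png

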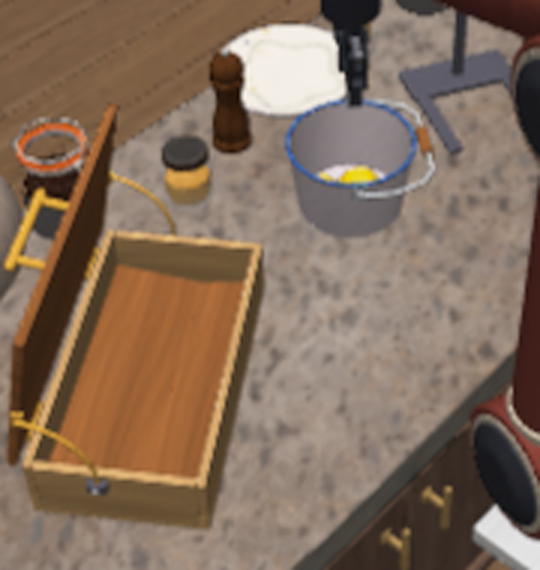

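```bash
python3 -m creep '{"translation":[[0,0,50],[0,30,100],[5,80,150],[15,130,176],[25,180,176],[30,230,176],[40,280,176],[45,330,176],[55,380,176],[60,430,176]],"delta_rot":[[0,0,1.3],[0,0,1.3],[0,0,1.3],[0,0,1.3],[0,0,1.3],[0,0,1.3],[0,0,1.3],[0,0,1.3],[0,0,1.3],[0,0,1.3]],"gripper":[35,35,35,35,35,35,35,35,35,35]}' 25; python3 - <<'E'
from h import *
o=st()
print((np.array([.6476,.3317,.2486])-o['position'])*1000)
s=vision.snapshot('scene'); save(s,'d1')
s=vision.snapshot('top'); 
cv2.imwrite('pics/d1c.png',cv2.resize(s['img'][130:290,120:440],None,fx=2.5,fy=2.5,interpolation=cv2.INTER_CUBIC)[:,:,::-1])
W=cloud(s);h=cv2.cvtColor(s['img'],cv2.COLOR_RGB2HSV)
m=(h[...,1]>150)&(W[...,2]>.235)&(W[...,2]<.275)&(W[...,1]>.2)&(W[...,0]>.5)&(h[...,0]>18)&(h[...,0]<30)
P=W[m];print(len(P)); print(np.median(P,0),P.min(0),P.max(0))
E
```

```text
time_s: 20.45
position: [0.6393, 0.2662, 0.3782]
tcp_rot: [0.468, 0.883, 0.002, 0.002]
wrist_force: [1.1, -0.6, 0.4]
width: 0.412
t 20.45 p [0.6393 0.2662 0.3782] z [ 0.005  0.001 -1.   ] y [0.828 0.561 0.004] F [ 1.1 -0.6  0.4] w 0.412
[   8.33540948   65.47508526 -129.56122202]
113
[0.62330791 0.35142601 0.26476937] [0.58600062 0.27092314 0.25234914] [0.67679682 0.37843541 0.27348581]
```

View pics/d1c.png

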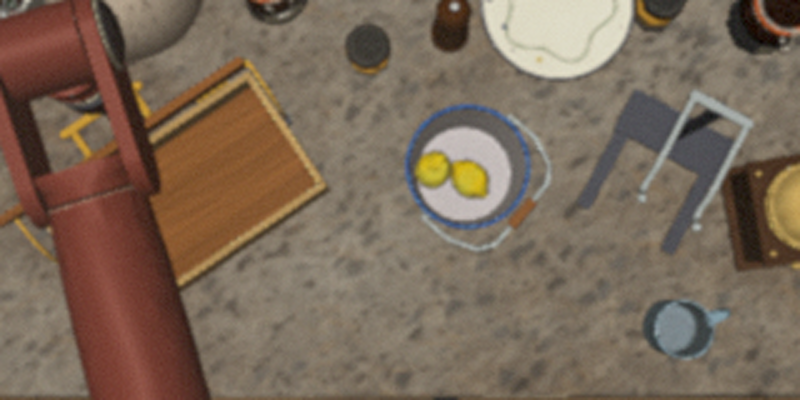

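```bash
python3 -m creep '{"translation":[[4,33,0],[8,65,0],[8,65,-30],[8,65,-60],[8,65,-90],[8,65,-115],[8,65,-129]],"delta_rot":[[0,0,0],[0,0,0],[0,0,0],[0,0,0],[0,0,0],[0,0,0],[0,0,0]],"gripper":[35,35,35,35,35,35,35]}' 25; python3 - <<'E'
from h import *
o=st()
print((np.array([.6476,.3317,.2486])-o['position'])*1000)
s=vision.snapshot('scene'); save(s,'d2')
cv2.imwrite('pics/d2c.png',cv2.resize(s['img'][160:350,100:300],None,fx=3,fy=3,interpolation=cv2.INTER_CUBIC)[:,:,::-1])
E
```

```text
time_s: 21.25
position: [0.6466, 0.3283, 0.2452]
tcp_rot: [0.469, 0.883, -0.0, -0.0]
wrist_force: [-0.3, 0.1, -0.4]
width: 0.41
t 21.25 p [0.6466 0.3283 0.2452] z [-0.001 -0.    -1.   ] y [ 0.829  0.559 -0.001] F [-0.3  0.1 -0.4] w 0.41
[0.98251301 3.3757003  3.38009938]
```

View pics/d2c.png

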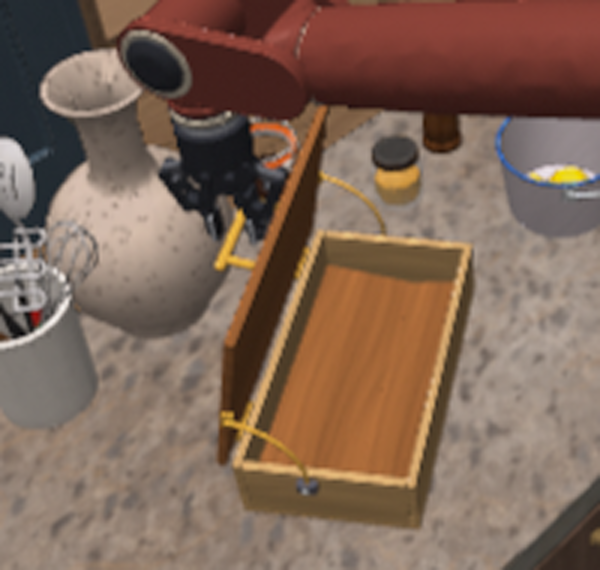

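```bash
python3 -m creep '{"translation":[[1,3,3],[1,3,3],[1,3,3],[1,3,3],[1,3,3]],"delta_rot":[[0,0,0],[0,0,0],[0,0,0],[0,0,0],[0,0,0]],"gripper":[5,5,5,5,5]}' 25; python3 - <<'E'
from h import *
o=st()
H=B+.104*xd; p=o['position']
bx=(p[:2]-H)@xd; bz=p[2]+.019-.085
a=np.arctan2(bz,-bx); print('a',a,'th',a-.2967,'r',np.hypot(bx,bz))
r=178
for th in [1.3,1.2,1.1,1.0,.9,.8,.7,.6,.5,.4,.3,.2,.1,0]:
    A=th+.2967; dx=-r*np.cos(A)-bx*1000; dz=r*np.sin(A)-bz*1000
    print(th,np.round([dx*xd[0],dx*xd[1],dz]))
E
```

```text
time_s: 21.8
position: [0.6488, 0.3324, 0.252]
tcp_rot: [0.469, 0.883, 0.002, 0.001]
wrist_force: [-1.3, 0.1, 6.4]
width: 0.127
t 21.8 p [0.6488 0.3324 0.252 ] z [ 0.004  0.002 -1.   ] y [0.829 0.56  0.004] F [-1.3  0.1  6.4] w 0.127
a 1.6881627329251312 th 1.3914627329251312 r 0.18730616111469175
1.3 [-14. -10.  -8.]
1.2 [-29. -20.  -9.]
1.1 [-44. -30. -11.]
1.0 [-58. -39. -15.]
0.9 [-72. -49. -20.]
0.8 [-85. -58. -28.]
0.7 [-98. -67. -37.]
0.6 [-110.  -75.  -47.]
0.5 [-121.  -82.  -59.]
0.4 [-131.  -89.  -72.]
0.3 [-140.  -95.  -86.]
0.2 [-148. -100. -101.]
0.1 [-154. -105. -117.]
0 [-159. -108. -134.]
```

```bash
python3 -m creep '{"translation":[[-7,-5,0],[-14,-10,1],[-22,-15,1],[-29,-20,1],[-37,-25,0],[-44,-30,-1],[-51,-35,-3],[-58,-39,-5],[-65,-44,-8],[-72,-49,-11]],"delta_rot":[[0,0,0],[0,0,0],[0,0,0],[0,0,0],[0,0,0],[0,0,0],[0,0,0],[0,0,0],[0,0,0],[0,0,0]],"gripper":[5,5,5,5,5,5,5,5,5,5]}' 25; python3 - <<'E'
from h import *
o=st()
s=vision.snapshot('scene'); save(s,'d3')
cv2.imwrite('pics/d3c.png',cv2.resize(s['img'][160:350,100:300],None,fx=3,fy=3,interpolation=cv2.INTER_CUBIC)[:,:,::-1])
E
```

```text
time_s: 22.8
position: [0.5751, 0.2823, 0.2371]
tcp_rot: [0.469, 0.883, -0.0, -0.0]
wrist_force: [1.7, 0.3, 1.0]
width: 0.122
t 22.8 p [0.5751 0.2823 0.2371] z [-0.001 -0.001 -1.   ] y [ 0.829  0.56  -0.001] F [1.7 0.3 1. ] w 0.122
```

View pics/d3c.png

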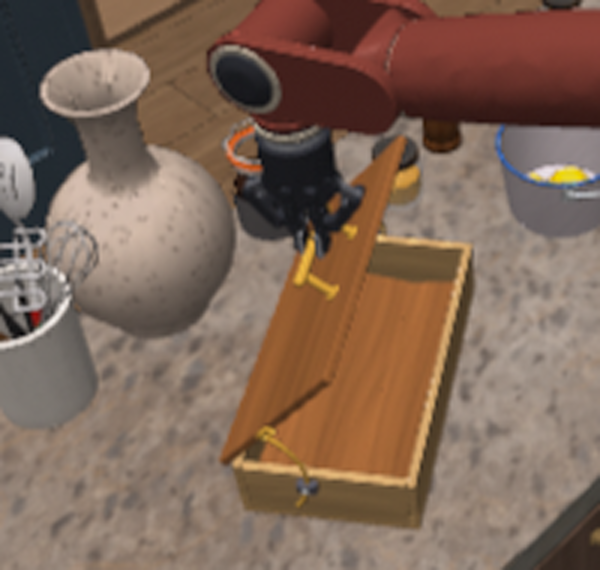

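```bash
python3 -m creep '{"translation":[[-13,-9,-7],[-26,-18,-17],[-38,-26,-27],[-49,-33,-38],[-59,-40,-52],[-68,-46,-66],[-76,-51,-81],[-82,-56,-97],[-86,-58,-109],[-87,-59,-114]],"delta_rot":[[0,0,0],[0,0,0],[0,0,0],[0,0,0],[0,0,0],[0,0,0],[0,0,0],[0,0,0],[0,0,0],[0,0,0]],"gripper":[5,5,5,5,5,5,5,5,5,5]}' 25; python3 - <<'E'
from h import *
o=st()
s=vision.snapshot('scene'); save(s,'d4')
cv2.imwrite('pics/d4c.png',cv2.resize(s['img'][160:350,100:300],None,fx=3,fy=3,interpolation=cv2.INTER_CUBIC)[:,:,::-1])
E
```

```text
time_s: 23.85
position: [0.4908, 0.2251, 0.1273]
tcp_rot: [0.469, 0.883, 0.003, 0.001]
wrist_force: [-4.3, 0.2, 29.5]
width: 0.127
t 23.85 p [0.4908 0.2251 0.1273] z [ 0.005  0.003 -1.   ] y [0.829 0.559 0.006] F [-4.3  0.2 29.5] w 0.127
```

View pics/d4c.png

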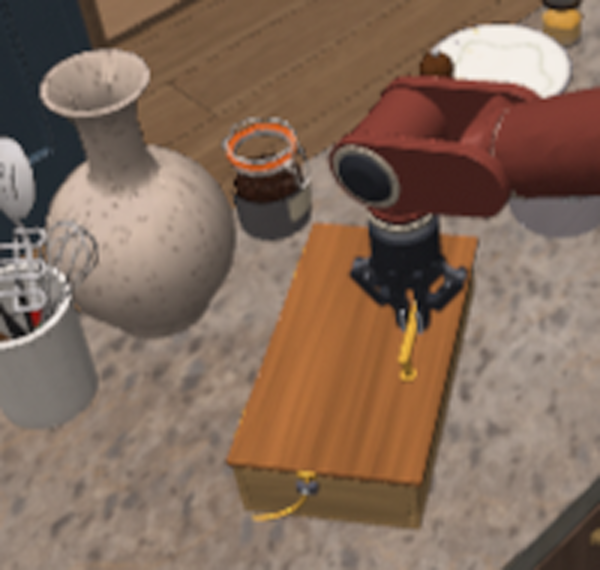

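```bash
python3 -m creep '{"translation":[[0,0,1],[0,0,1],[0,0,1],[0,0,30],[0,0,70],[-20,-30,90],[-40,-80,90],[-60,-130,90],[-60,-180,90],[-60,-230,90]],"delta_rot":[[0,0,0],[0,0,0],[0,0,0],[0,0,0],[0,0,0],[0,0,-0.15],[0,0,-0.3],[0,0,-0.45],[0,0,-0.6],[0,0,-0.75]],"gripper":[35,35,35,35,35,35,35,20,0,0]}' 25; python3 - <<'E'
from h import *
o=st(); print(np.round(o['qpos'],2))
print((np.array([.45,-.31,.2])-o['position'])*1000)
E
```

```text
time_s: 24.9
position: [0.4276, -0.0001, 0.2134]
tcp_rot: [0.762, 0.648, -0.0, -0.0]
wrist_force: [1.2, -1.4, -0.3]
width: -0.0
t 24.9 p [ 4.276e-01 -1.000e-04  2.134e-01] z [-0.001  0.    -1.   ] y [ 0.987 -0.16  -0.001] F [ 1.2 -1.4 -0.3] w -0.0
[-0.17 -0.44  2.07  0.    1.51 -0.01]
[  22.43958452 -309.93471412  -13.39861638]
```

```bash
cat >> h.py <<'E'
def pailfit(s):
    W=cloud(s); h=cv2.cvtColor(s['img'],cv2.COLOR_RGB2HSV)
    reg=(abs(W[...,0]-.58)<.2)&(abs(W[...,1]+.14)<.2)
    m=reg&(h[...,0]>105)&(h[...,0]<128)&(h[...,1]>110)&(W[...,2]>.09)&(W[...,2]<.125)
    P=W[m]; A=np.c_[2*P[:,:2],np.ones(len(P))]; x=np.linalg.lstsq(A,(P[:,:2]**2).sum(1),rcond=None)[0]
    print('rim',len(P),np.round(x[:2],4),'r',np.sqrt(x[2]+x[0]**2+x[1]**2),'z',np.median(P[:,2]))
    m=reg&(h[...,0]<14)&(h[...,1]>130)&(W[...,2]>.07)&(W[...,2]<.3)
    n,L,S,C=cv2.connectedComponentsWithStats(m.astype(np.uint8))
    for i in range(1,n):
        if S[i,4]>=8:
            Q=W[L==i]; print('grip?',S[i,4],np.round(C[i]),np.round(np.median(Q,0),4),'range',np.round(np.ptp(Q,0),3), 'dir', np.round(np.linalg.svd(Q-Q.mean(0))[2][0],2))
E
python3 - <<'E'
from h import *
for n in ['top','scene']:
    s=vision.snapshot(n); pailfit(s); save(s,'e_'+n)
    for r in vision.pinpoint('bail_grip',s)[:2]: print(round(r['score'],2),np.round(ray(s,r['position'],.1)[0],4))
    if n=='top': cv2.imwrite('pics/e.png',cv2.resize(s['img'][150:270,260:440],None,fx=4,fy=4,interpolation=cv2.INTER_CUBIC)[:,:,::-1])
    else: cv2.imwrite('pics/e2.png',cv2.resize(s['img'][130:250,240:380],None,fx=5,fy=5,interpolation=cv2.INTER_CUBIC)[:,:,::-1])
E
```

```text
rim 71 [ 0.5874 -0.139 ] r 0.08359485329468486 z 0.11253102010155445
grip? 10 [300. 140.] [ 0.7759 -0.1153  0.145 ] range [0.005 0.015 0.029] dir [-0.13 -0.15 -0.98]
grip? 26 [328. 215.] [ 0.5221 -0.2128  0.1044] range [0.035 0.032 0.01 ] dir [-0.72  0.69 -0.01]
rim 46 [ 0.5881 -0.1402] r 0.08428088972622598 z 0.11190002594234877
grip? 29 [248. 186.] [ 0.7779 -0.1127  0.1346] range [0.006 0.018 0.068] dir [-0.02  0.04  1.  ]
grip? 24 [311. 206.] [ 0.5208 -0.2114  0.1051] range [0.034 0.026 0.014] dir [-0.81  0.59  0.  ]
0.47 [ 0.5256 -0.2114  0.1   ]
```

View pics/e.png

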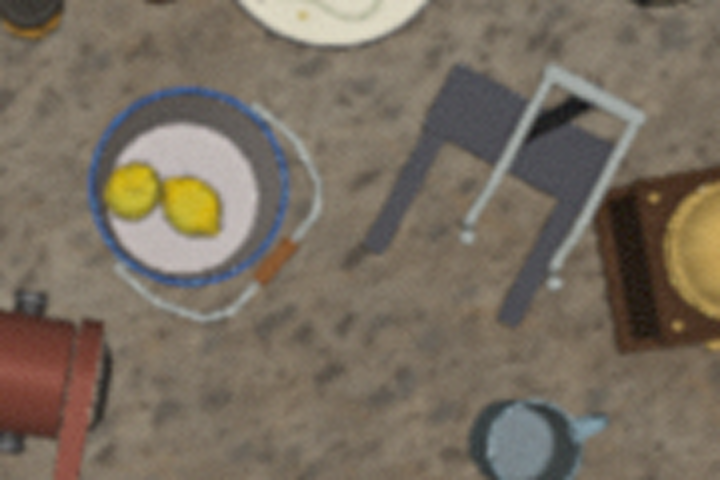

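View pics/e2.png

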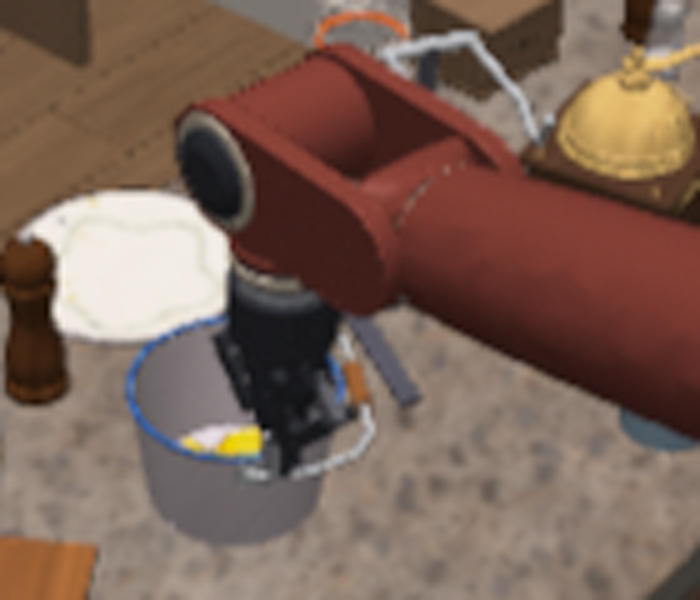

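```bash
python3 -m creep '{"translation":[[0,-50,0],[0,-100,0],[10,-150,0],[25,-200,0],[40,-240,-5],[51,-263,-10],[51,-263,-13],[51,-263,-13]],"delta_rot":[[0,0,-0.1],[0,0,-0.2],[0,0,-0.3],[0,0,-0.4],[0,0,-0.5],[0,0,-0.546],[0,0,-0.546],[0,0,-0.546]],"gripper":[0,0,0,0,0,0,0,0]}' 25;  python3 -m creep '{"translation":[[0,0,0],[0,0,0],[0,0,0],[0,0,0],[0,0,0],[0,0,0],[0,0,0]],"delta_rot":[[0.1,-0.085,0],[0.2,-0.17,0],[0.3,-0.255,0],[0.4,-0.34,0],[0.5,-0.425,0],[0.597,-0.51,0],[0.597,-0.51,0]],"gripper":[0,0,0,0,0,0,0]}' 25; python3 - <<'E'
from h import *
o=st(); print(np.round(o['qpos'],2))
s=vision.snapshot('scene');save(s,'f1')
s=vision.snapshot('top');save(s,'f1t')
cv2.imwrite('pics/f1tc.png',cv2.resize(s['img'][150:270,260:440],None,fx=4,fy=4,interpolation=cv2.INTER_CUBIC)[:,:,::-1])
E
```

```text
time_s: 25.9
position: [0.4802, -0.26, 0.1996]
tcp_rot: [0.906, 0.422, -0.001, -0.002]
wrist_force: [-0.7, 1.0, 0.7]
width: -0.002
time_s: 26.6
position: [0.4786, -0.2601, 0.1986]
tcp_rot: [0.838, 0.388, 0.347, -0.162]
wrist_force: [0.2, 0.2, 0.1]
width: 0.005
t 26.6 p [ 0.4786 -0.2601  0.1986] z [ 0.457  0.541 -0.706] y [ 0.763 -0.647 -0.002] F [0.2 0.2 0.1] w 0.005
[-1.   -0.05  1.91  0.74  1.57 -0.41]
```

View pics/f1.png

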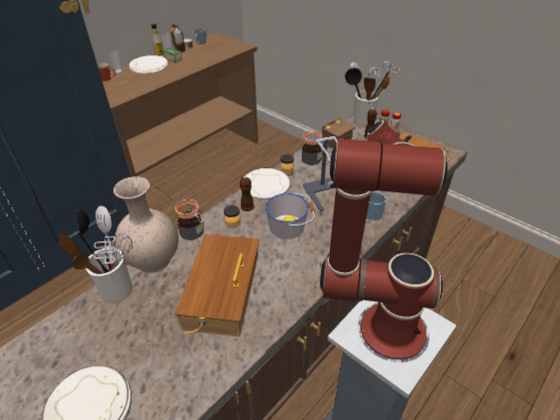

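View pics/f1tc.png

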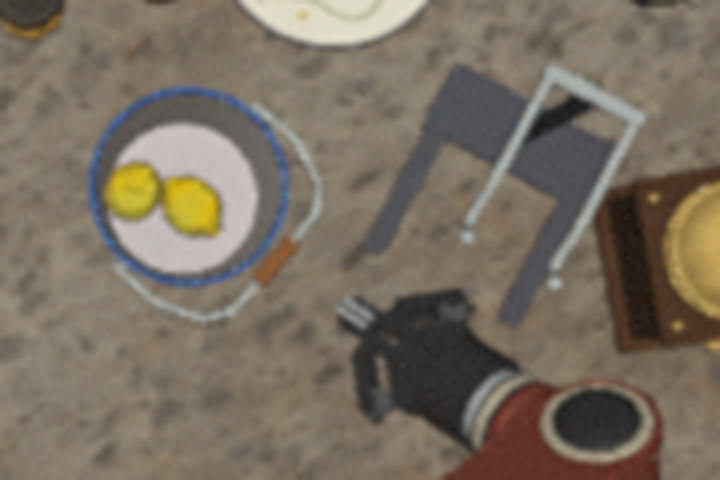

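```bash
python3 -m creep '{"translation":[[0,-2,-35],[0,-2,-72],[10,9,-87],[20,21,-102],[30,32,-117],[39,43,-132],[39,43,-132]],"delta_rot":[[0,0,0],[0,0,0],[0,0,0],[0,0,0],[0,0,0],[0,0,0],[0,0,0]],"gripper":[0,0,0,0,0,0,0]}' 25; python3 - <<'E'
from h import *
o=st(); print(np.round(o['qpos'],2))
s=vision.snapshot('scene');pailfit(s)
cv2.imwrite('pics/f2.png',cv2.resize(s['img'][150:250,260:400],None,fx=5,fy=5,interpolation=cv2.INTER_CUBIC)[:,:,::-1])
s=vision.snapshot('top');pailfit(s)
cv2.imwrite('pics/f2t.png',cv2.resize(s['img'][150:270,260:440],None,fx=4,fy=4,interpolation=cv2.INTER_CUBIC)[:,:,::-1])
E
```

```text
time_s: 27.4
position: [0.5193, -0.2153, 0.0684]
tcp_rot: [0.837, 0.391, 0.347, -0.161]
wrist_force: [-0.9, 1.1, 0.3]
width: -0.001
t 27.4 p [ 0.5193 -0.2153  0.0684] z [ 0.455  0.541 -0.708] y [ 0.766 -0.643  0.001] F [-0.9  1.1  0.3] w -0.001
[-0.89  0.13  1.97  0.8   1.32 -0.52]
rim 69 [ 0.5867 -0.1389] r 0.08379888792487396 z 0.11218705243136176
grip? 20 [248. 186.] [ 0.7766 -0.1147  0.1263] range [0.007 0.024 0.044] dir [ 0.04 -0.08 -1.  ]
grip? 24 [311. 206.] [ 0.5213 -0.2135  0.1059] range [0.038 0.029 0.019] dir [-0.79  0.6   0.1 ]
rim 72 [ 0.5875 -0.1388] r 0.08371325188320038 z 0.11219550439590341
grip? 30 [328. 215.] [ 0.5237 -0.216   0.104 ] range [0.035 0.033 0.016] dir [-0.73  0.68  0.07]
grip? 85 [365. 240.] [ 0.4341 -0.3127  0.2435] range [0.041 0.043 0.068] dir [-0.19  0.1   0.98]
```

View pics/f2.png

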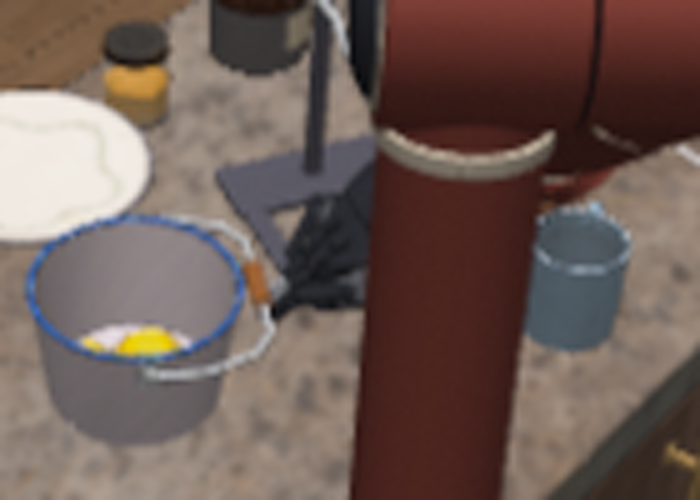

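View pics/f2t.png

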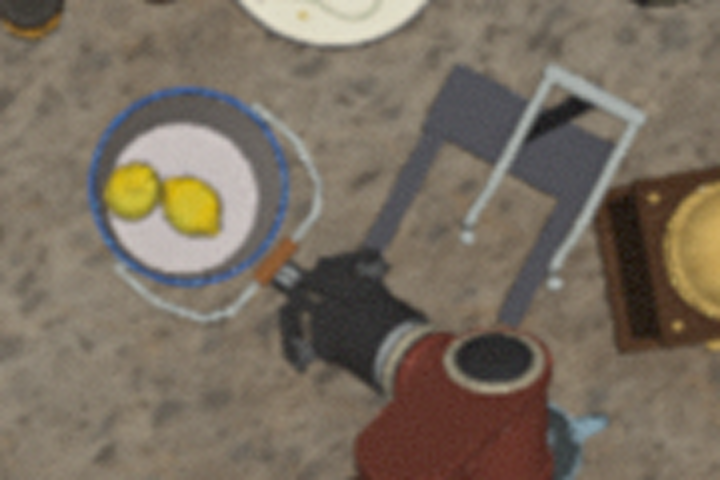

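```bash
python3 -m creep '{"translation":[[1,1,13],[2,3,23],[4,5,33],[6,7,42],[9,11,51],[13,15,59],[17,19,67],[21,25,75],[26,30,81],[31,36,87]],"delta_rot":[[0,0,0],[0,0,0],[0,0,0],[0,0,0],[0,0,0],[0,0,0],[0,0,0],[0,0,0],[0,0,0],[0,0,0]],"gripper":[0,0,0,0,0,0,0,0,0,0]}' 25; python3 - <<'E'
from h import *
o=st()
s=vision.snapshot('scene');pailfit(s)
cv2.imwrite('pics/f3.png',cv2.resize(s['img'][150:250,260:400],None,fx=5,fy=5,interpolation=cv2.INTER_CUBIC)[:,:,::-1])
s=vision.snapshot('top');pailfit(s)
cv2.imwrite('pics/f3t.png',cv2.resize(s['img'][150:270,260:440],None,fx=4,fy=4,interpolation=cv2.INTER_CUBIC)[:,:,::-1])
E
```

```text
time_s: 28.5
position: [0.5504, -0.1822, 0.1566]
tcp_rot: [0.838, 0.389, 0.348, -0.159]
wrist_force: [-0.1, -0.8, -0.6]
width: -0.001
t 28.5 p [ 0.5504 -0.1822  0.1566] z [ 0.459  0.538 -0.707] y [ 0.763 -0.647  0.003] F [-0.1 -0.8 -0.6] w -0.001
rim 54 [ 0.588  -0.1384] r 0.08370849459560493 z 0.11196398536001298
grip? 30 [248. 188.] [ 0.7779 -0.1127  0.1251] range [0.008 0.023 0.05 ] dir [ 0.03  0.06 -1.  ]
grip? 24 [300. 191.] [ 0.5492 -0.1743  0.1903] range [0.038 0.027 0.015] dir [-0.82  0.58  0.01]
rim 51 [ 0.5884 -0.1382] r 0.0835484746883292 z 0.11192712435757994
grip? 9 [302. 140.] [ 0.7775 -0.1219  0.1471] range [0.004 0.021 0.017] dir [ 0.12 -0.94 -0.33]
grip? 24 [320. 204.] [ 0.553  -0.1782  0.1897] range [0.034 0.03  0.011] dir [-0.76  0.65  0.07]
```

View pics/f3.png

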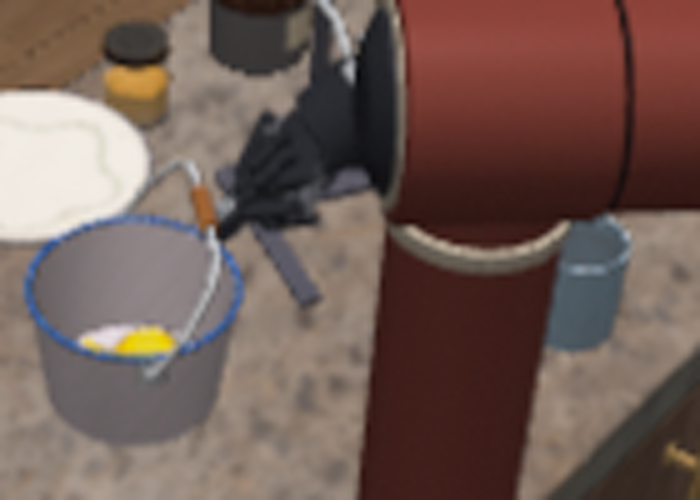

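View pics/f3t.png

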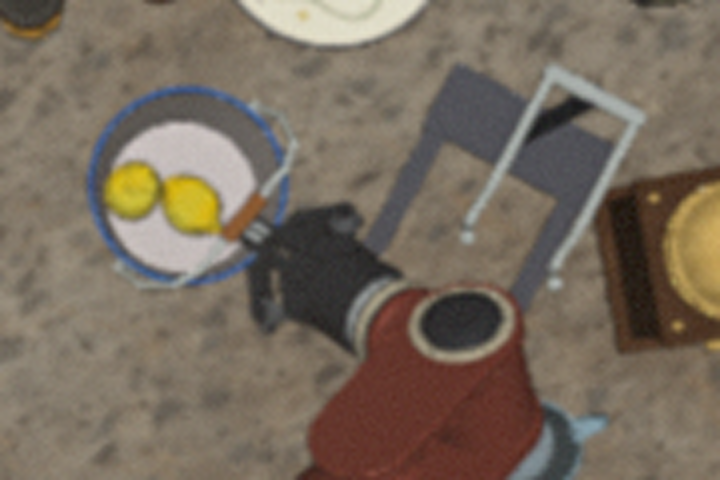

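```bash
python3 -m creep '{"translation":[[3,4,3],[6,7,5],[9,11,7],[12,14,9],[18,21,12],[24,28,14],[31,36,16],[34,40,16],[34,40,16],[34,40,16]],"delta_rot":[[0,0,0],[0,0,0],[0,0,0],[0,0,0],[0,0,0],[0,0,0],[0,0,0],[0,0,0],[0,0,0],[0,0,0]],"gripper":[0,0,0,0,0,0,0,0,0,0]}' 25; python3 - <<'E'
from h import *
o=st()
s=vision.snapshot('scene');pailfit(s)
cv2.imwrite('pics/f4.png',cv2.resize(s['img'][150:250,260:400],None,fx=5,fy=5,interpolation=cv2.INTER_CUBIC)[:,:,::-1])
s=vision.snapshot('top');pailfit(s)
E
```

```text
time_s: 29.6
position: [0.5839, -0.1425, 0.1721]
tcp_rot: [0.838, 0.389, 0.348, -0.159]
wrist_force: [-0.1, 0.2, -0.7]
width: 0.004
t 29.6 p [ 0.5839 -0.1425  0.1721] z [ 0.459  0.538 -0.707] y [ 0.763 -0.647  0.003] F [-0.1  0.2 -0.7] w 0.004
rim 59 [ 0.5892 -0.1395] r 0.08409429586813356 z 0.11081034706208331
grip? 25 [248. 185.] [ 0.7781 -0.1121  0.139 ] range [0.007 0.02  0.047] dir [-0.    0.01 -1.  ]
grip? 18 [287. 189.] [ 0.5851 -0.1374  0.2052] range [0.036 0.025 0.011] dir [-0.81  0.59  0.03]
rim 54 [ 0.5882 -0.1385] r 0.08361669918601607 z 0.11340266493548223
grip? 18 [311. 191.] [ 0.5945 -0.148   0.2037] range [0.023 0.013 0.011] dir [-0.86  0.5  -0.01]
grip? 10 [307. 197.] [ 0.5748 -0.1341  0.2068] range [0.013 0.01  0.015] dir [-0.39 -0.11 -0.91]
```

View pics/f4.png

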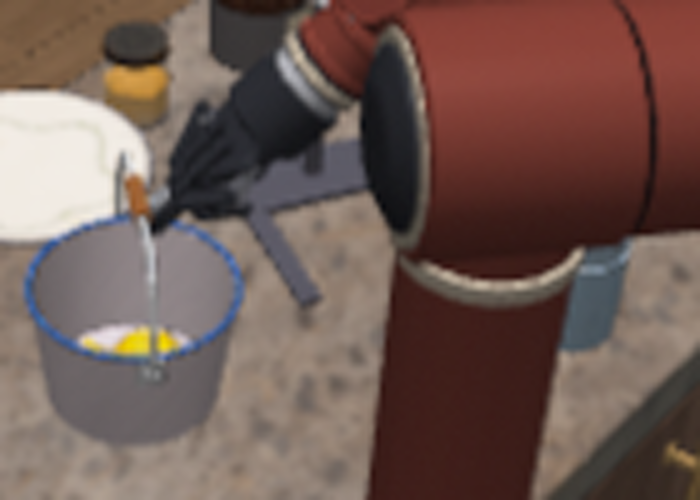

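```bash
python3 -m creep '{"translation":[[-3,-4,-3],[-6,-7,-5],[-12,-14,-5],[-25,-29,0],[-40,-47,20],[-55,-64,40],[-70,-81,60],[-90,-100,80],[-90,-100,90],[-90,-100,90]],"delta_rot":[[0,0,0],[0,0,0],[0,0,0],[0,0,0],[0,0,0],[0,0,0],[0,0,0],[0,0,0],[0,0,0],[0,0,0]],"gripper":[0,0,0,0,0,0,0,0,0,0]}' 25; python3 - <<'E'
from h import *
o=st()
s=vision.snapshot('scene');pailfit(s)
cv2.imwrite('pics/f5.png',cv2.resize(s['img'][130:250,240:380],None,fx=5,fy=5,interpolation=cv2.INTER_CUBIC)[:,:,::-1])
s=vision.snapshot('top');pailfit(s)
cv2.imwrite('pics/f5t.png',cv2.resize(s['img'][150:270,260:440],None,fx=4,fy=4,interpolation=cv2.INTER_CUBIC)[:,:,::-1])
E
```

```text
time_s: 30.7
position: [0.4941, -0.2442, 0.2641]
tcp_rot: [0.838, 0.389, 0.348, -0.157]
wrist_force: [-0.1, -0.2, -0.0]
width: 0.0
t 30.7 p [ 0.4941 -0.2442  0.2641] z [ 0.462  0.535 -0.708] y [ 0.761 -0.648  0.007] F [-0.1 -0.2 -0. ] w 0.0
rim 59 [ 0.589  -0.1383] r 0.08367191289435381 z 0.11212396110970643
grip? 27 [248. 186.] [ 0.7786 -0.1137  0.1323] range [0.01  0.022 0.058] dir [ 0.06 -0.04 -1.  ]
grip? 20 [287. 189.] [ 0.5826 -0.1338  0.2058] range [0.04  0.028 0.015] dir [-0.81  0.57  0.11]
rim 66 [ 0.5884 -0.1382] r 0.08368203396695882 z 0.11262323326620649
grip? 17 [300. 140.] [ 0.7778 -0.1155  0.1436] range [0.007 0.03  0.036] dir [ 0.02  0.32 -0.95]
grip? 19 [309. 194.] [ 0.5849 -0.1381  0.2042] range [0.029 0.027 0.009] dir [-0.75  0.65  0.1 ]
```

View pics/f5.png

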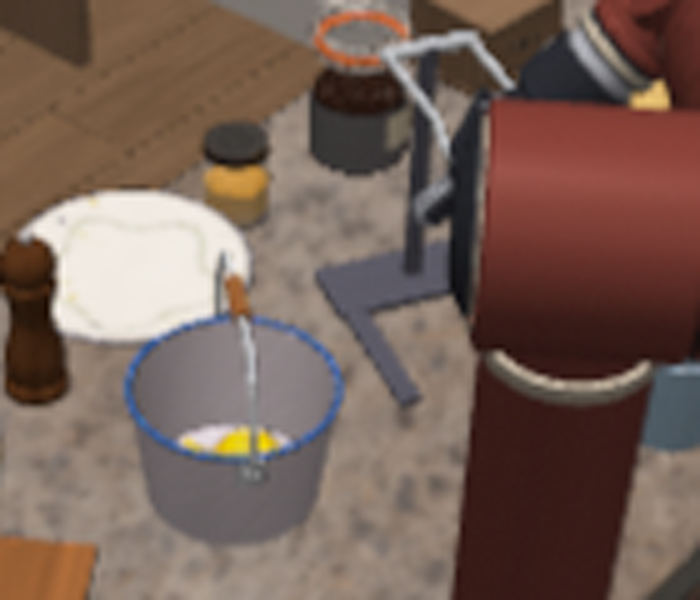

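View pics/f5t.png

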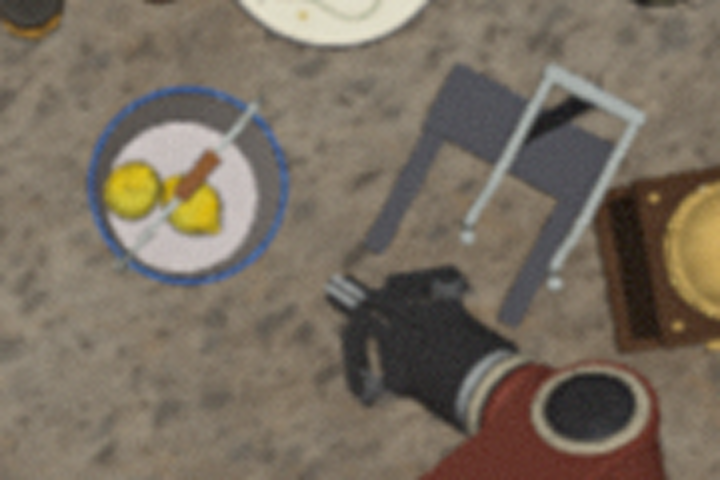

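```bash
python3 -m creep '{"translation":[[0,0,20],[0,0,40],[15,20,50],[30,40,50],[50,60,50],[70,80,50],[91,107,50]],"delta_rot":[[-0.1,0.085,0],[-0.2,0.17,0],[-0.3,0.255,0],[-0.4,0.34,0],[-0.5,0.425,0],[-0.597,0.51,0],[-0.597,0.51,0]],"gripper":[0,10,20,30,40,45,45]}' 40; python3 -m creep '{"translation":[[0,0,0],[0,0,0],[0,0,0],[0,0,0],[0,0,0],[0,0,0],[0,0,0],[0,0,0],[0,0,0],[0,0,0]],"delta_rot":[[0,0,1.57],[0,0,1.57],[0,0,1.57],[0,0,1.57],[0,0,1.57],[0,0,1.57],[0,0,1.57],[0,0,1.57],[0,0,1.57],[0,0,1.57]],"gripper":[45,45,45,45,45,45,45,45,45,45]}' 40; python3 - <<'E'
from h import *
o=st(); print(np.round(o['qpos'],2)); y=R.from_quat(o['tcp_rot']).as_matrix()[:,1]; print(np.degrees(np.arctan2(y[1],y[0])))
print((np.array([.585,-.137,.197-.019])-o['position'])*1000)
s=vision.snapshot('scene');pailfit(s);save(s,'g1')
s=vision.snapshot('top');
q=vision.regions_of('hook_stand',s)[0]; W=cloud(s); P=W[q['mask']]
hh=cv2.cvtColor(s['img'],cv2.COLOR_RGB2HSV)
sel=(W[...,2]>.235)&(W[...,2]<.29)&(W[...,0]>.46)&(W[...,0]<.72)&(W[...,1]<-.31)&(W[...,1]>-.52)
Q=W[sel]; print(len(Q)); r=cv2.minAreaRect((Q[:,:2]*1000).astype(np.float32)); print(r,np.round(cv2.boxPoints(r)).tolist())
cv2.imwrite('pics/g1t.png',cv2.resize(s['img'][160:250,350:440],None,fx=7,fy=6,interpolation=cv2.INTER_CUBIC)[:,:,::-1])
E
```

```text
time_s: 31.5
position: [0.5865, -0.1318, 0.3107]
tcp_rot: [0.906, 0.423, -0.001, -0.0]
wrist_force: [-0.4, 0.5, -0.5]
width: 0.527
time_s: 32.5
position: [0.5846, -0.1345, 0.31]
tcp_rot: [0.373, 0.928, 0.0, -0.002]
wrist_force: [-0.7, 0.3, -0.3]
width: 0.528
t 32.5 p [ 0.5846 -0.1345  0.31  ] z [-0.003  0.001 -1.   ] y [ 0.692  0.722 -0.001] F [-0.7  0.3 -0.3] w 0.528
[-0.35 -0.04  1.58  0.    1.61 -1.16]
46.18715156118736
[   0.36011973   -2.49275647 -132.02269679]
rim 56 [ 0.5878 -0.1381] r 0.08379310728531912 z 0.11173158702599181
grip? 17 [248. 184.] [ 0.7788 -0.115   0.1428] range [0.004 0.027 0.033] dir [-0.    0.01 -1.  ]
grip? 19 [287. 189.] [ 0.5845 -0.1353  0.2046] range [0.035 0.021 0.011] dir [-0.84  0.54 -0.02]
368
((579.7387084960938, -416.51031494140625), (85.90325164794922, 163.7887725830078), 61.3463134765625) [[487.0, -415.0], [631.0, -493.0], [672.0, -418.0], [528.0, -340.0]]
```

View pics/g1.png

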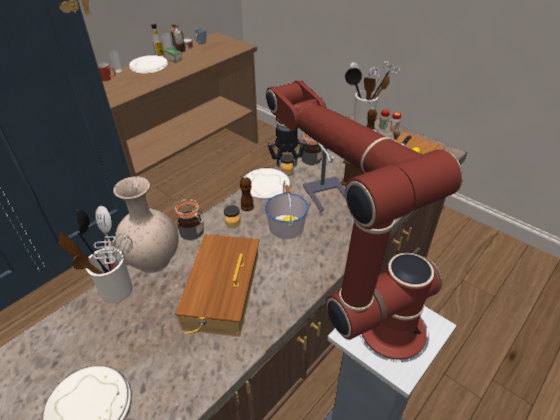

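View pics/g1t.png

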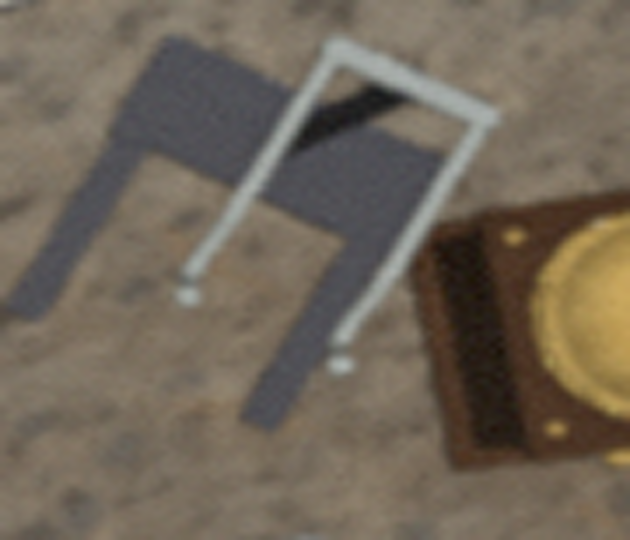

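```bash
python3 - <<'E'
from h import *
s=vision.snapshot('top')
t=[ray(s,np.array(p)/[560,420],.268)[0][:2] for p in [(376.9+.0,208.8),(398.6,220.8)]]
b=[ray(s,np.array(p)/[560,420],.256)[0][:2] for p in [(350+338/7,160+50/6),(350+488/7,160+118/6)]]
print(t,b); m=(t[0]+t[1])/2; d=t[0]-t[1]; print('width',np.linalg.norm(d),'y az',np.degrees(np.arctan2(d[1],d[0])))
mb=(b[0]+b[1])/2; x=mb-m; print('len',np.linalg.norm(x),'x az',np.degrees(np.arctan2(x[1],x[0])))
x/=np.linalg.norm(x); print('origin',m+.02*x)
for r in vision.pinpoint('hook_seat',s)[:2]: print(r['score'],ray(s,r['position'],.243)[0])
for r in vision.pinpoint('hook_stand',s)[:2]: print(r['score'],ray(s,r['position'],0)[0])
s=vision.snapshot('scene')
for r in vision.pinpoint('hook_seat',s)[:2]: print(r['score'],ray(s,r['position'],.243)[0])
for r in vision.pinpoint('hook_stand',s)[:2]: print(r['score'],ray(s,r['position'],0)[0])
cv2.imwrite('pics/g2.png',cv2.resize(s['img'][120:220,280:380],None,fx=7,fy=6,interpolation=cv2.INTER_CUBIC)[:,:,::-1])
E
```

```text
[array([ 0.53081405, -0.34841232]), array([ 0.49325798, -0.41520151])] [array([ 0.6600129 , -0.42108102]), array([ 0.62372835, -0.4879825 ])]
width 0.07662410849651316 y az 60.65061704459627
len 0.1488150830349122 x az -29.254693362213775
origin [ 0.52948514 -0.39158077]
0.87 [ 0.54124602 -0.39262697  0.243     ]
0.92 [ 0.51331994 -0.39939367  0.        ]
0.68 [ 0.54223735 -0.39844048  0.243     ]
0.9 [ 0.54416674 -0.39183778  0.        ]
```

View pics/g2.png

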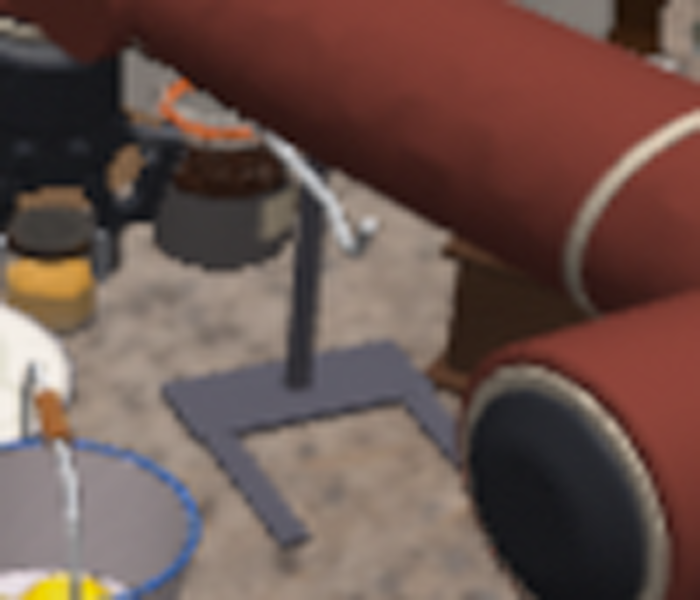

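```bash
python3 -m creep '{"translation":[[0,-2,-40],[0,-2,-80],[0,-2,-115],[0,-2,-132],[0,-2,-132]],"delta_rot":[[0,0,0.05],[0,0,0.05],[0,0,0.05],[0,0,0.05],[0,0,0.05]],"gripper":[45,45,45,45,45]}' 60; python3 - <<'E'
from h import *
o=st(); y=R.from_quat(o['tcp_rot']).as_matrix()[:,1]; print(np.degrees(np.arctan2(y[1],y[0])))
s=vision.snapshot('scene');pailfit(s)
cv2.imwrite('pics/g3.png',cv2.resize(s['img'][150:250,230:350],None,fx=6,fy=6,interpolation=cv2.INTER_CUBIC)[:,:,::-1])
E
```

```text
time_s: 33.45
position: [0.5832, -0.1372, 0.177]
tcp_rot: [0.354, 0.935, -0.0, -0.003]
wrist_force: [-0.6, 0.3, 0.1]
width: 0.528
t 33.45 p [ 0.5832 -0.1372  0.177 ] z [-0.006  0.002 -1.   ] y [ 0.662  0.75  -0.002] F [-0.6  0.3  0.1] w 0.528
48.56513332624663
rim 58 [ 0.5882 -0.1383] r 0.08392853045387438 z 0.11237897905948996
grip? 24 [248. 186.] [ 0.7771 -0.1153  0.1334] range [0.007 0.023 0.05 ] dir [ 0.04 -0.09 -1.  ]
grip? 19 [287. 189.] [ 0.5841 -0.1349  0.2053] range [0.036 0.025 0.01 ] dir [-0.83  0.56  0.01]
```

View pics/g3.png

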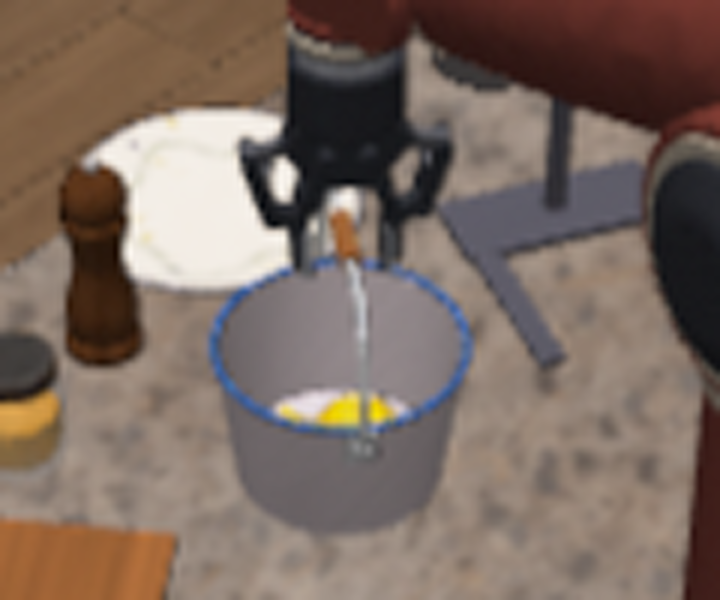

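```bash
python3 -m creep '{"translation":[[0,0,0],[0,0,0],[0,0,0],[0,0,0],[0,0,0],[0,0,0],[0,0,5],[0,0,15],[0,0,30],[0,0,45]],"delta_rot":[[0,0,0],[0,0,0],[0,0,0],[0,0,0],[0,0,0],[0,0,0],[0,0,0],[0,0,0],[0,0,0],[0,0,0]],"gripper":[5,5,5,5,5,5,5,5,5,5]}' 60; python3 - <<'E'
from h import *
o=st()
s=vision.snapshot('scene');pailfit(s)
cv2.imwrite('pics/g4.png',cv2.resize(s['img'][150:250,230:350],None,fx=6,fy=6,interpolation=cv2.INTER_CUBIC)[:,:,::-1])
E
```

```text
time_s: 34.5
position: [0.5845, -0.1376, 0.2256]
tcp_rot: [0.354, 0.935, 0.0, -0.001]
wrist_force: [-0.5, -0.2, -5.7]
width: 0.163
t 34.5 p [ 0.5845 -0.1376  0.2256] z [-0.001  0.    -1.   ] y [ 0.662  0.75  -0.   ] F [-0.5 -0.2 -5.7] w 0.163
rim 0 [0. 0.] r 0.0 z nan
grip? 25 [287. 181.] [ 0.582  -0.1326  0.2482] range [0.033 0.03  0.029] dir [-0.74  0.67  0.03]
grip? 26 [248. 186.] [ 0.7773 -0.1145  0.1337] range [0.008 0.025 0.047] dir [ 0.06  0.03 -1.  ]
  return _methods._mean(a, axis=axis, dtype=dtype,
  ret = ret.dtype.type(ret / rcount)
```

View pics/g4.png

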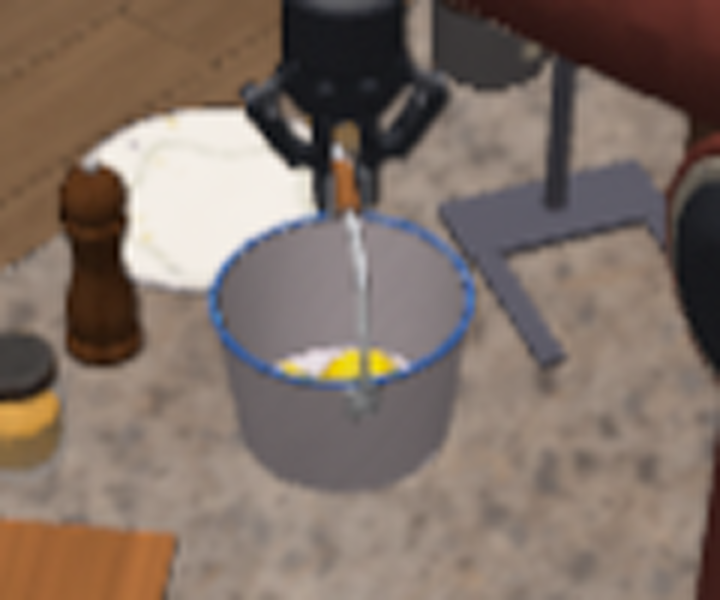

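```bash
python3 -m creep '{"translation":[[0,0,15],[0,0,35],[0,0,55],[-15,0,75],[-40,0,87],[-65,0,87],[-90,-5,87],[-110,-20,87],[-130,-40,87],[-145,-60,87]],"delta_rot":[[0,0,0],[0,0,0],[0,0,-0.05],[0,0,-0.13],[0,0,-0.23],[0,0,-0.33],[0,0,-0.43],[0,0,-0.53],[0,0,-0.63],[0,0,-0.73]],"gripper":[5,5,5,5,5,5,5,5,5,5]}' 60;python3 - <<'E'
from h import *
o=st()
print((np.array([.421,-.329,.311])-o['position'])*1000)
y=R.from_quat(o['tcp_rot']).as_matrix()[:,1]; print(np.degrees(np.arctan2(y[1],y[0])))
E
```

```text
time_s: 35.55
position: [0.4388, -0.1981, 0.3132]
tcp_rot: [0.666, 0.746, -0.0, 0.0]
wrist_force: [-0.4, -0.4, -6.0]
width: 0.163
t 35.55 p [ 0.4388 -0.1981  0.3132] z [ 0.001 -0.001 -1.   ] y [0.993 0.114 0.   ] F [-0.4 -0.4 -6. ] w 0.163
[ -17.78010675 -130.88549238   -2.20153002]
6.548903068444598
```

```bash
python3 -m creep '{"translation":[[-8,-15,0],[-16,-32,0],[-22,-50,0],[-24,-68,0],[-24,-86,0],[-22,-103,0],[-20,-118,0],[-18,-131,0],[-18,-131,0],[-18,-131,0]],"delta_rot":[[0,0,-0.08],[0,0,-0.16],[0,0,-0.24],[0,0,-0.32],[0,0,-0.4],[0,0,-0.48],[0,0,-0.56],[0,0,-0.625],[0,0,-0.625],[0,0,-0.625]],"gripper":[5,5,5,5,5,5,5,5,5,5]}' 60;python3 - <<'E'
from h import *
o=st()
y=R.from_quat(o['tcp_rot']).as_matrix()[:,1]; print(np.degrees(np.arctan2(y[1],y[0])))
S=np.array([.530,-.390]); a=np.radians(-29.3); sx=np.array([np.cos(a),np.sin(a)]); sy=np.array([-sx[1],sx[0]])
d=o['position'][:2]-S; print('local',d@sx,d@sy)
for n in ['scene','top']:
    s=vision.snapshot(n); save(s,'h1'+n)
cv2.imwrite('pics/h1t.png',cv2.resize(s['img'][150:290,290:440],None,fx=5,fy=4,interpolation=cv2.INTER_CUBIC)[:,:,::-1])
E
```

```text
time_s: 36.55
position: [0.4219, -0.3284, 0.3125]
tcp_rot: [0.862, 0.508, 0.0, -0.0]
wrist_force: [0.6, 1.5, -5.2]
width: 0.162
t 36.55 p [ 0.4219 -0.3284  0.3125] z [ 0.     0.001 -1.   ] y [ 0.875 -0.485 -0.   ] F [ 0.6  1.5 -5.2] w 0.162
-28.98561060964241
local -0.1244376935259146 0.0008156346967684025
```

View pics/h1scene.png

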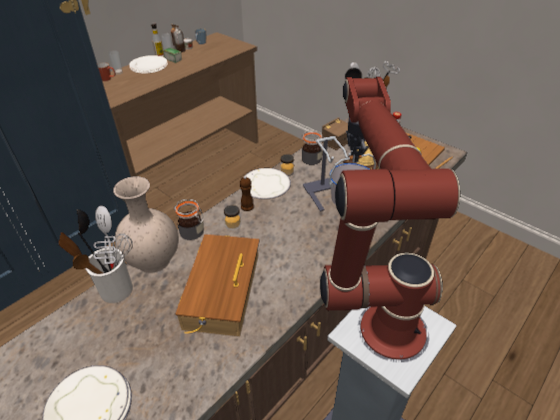

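View pics/h1t.png

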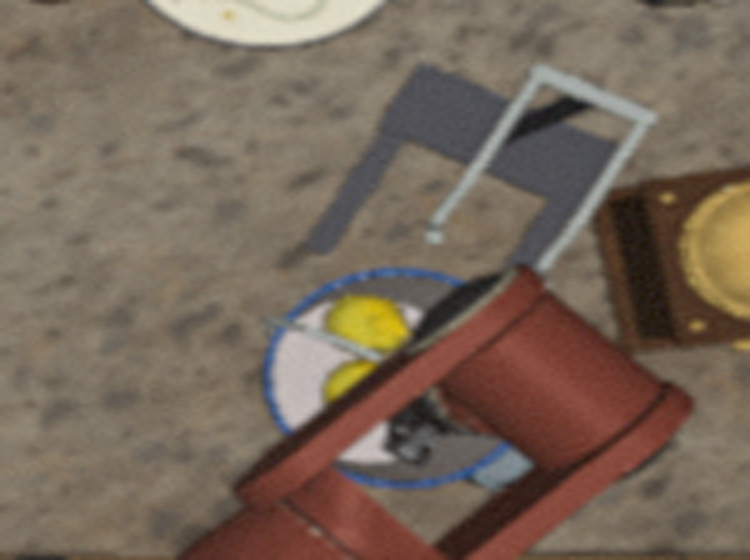

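```bash
python3 - <<'E'
from h import *
S=np.array([.530,-.390]); a=np.radians(-29.3); sx=np.array([np.cos(a),np.sin(a)]); sy=np.array([-sx[1],sx[0]])
s=vision.snapshot('top'); W=cloud(s)
# rim fit at height
h=cv2.cvtColor(s['img'],cv2.COLOR_RGB2HSV)
m=(h[...,0]>105)&(h[...,0]<128)&(h[...,1]>110)&(W[...,2]>.2)&(W[...,2]<.27)
P=W[m]; A=np.c_[2*P[:,:2],np.ones(len(P))]; x=np.linalg.lstsq(A,(P[:,:2]**2).sum(1),rcond=None)[0]
c=x[:2]; print('rim',len(P),c,np.sqrt(x[2]+c@c),'z',np.median(P[:,2]),'local',(c-S)@sx,(c-S)@sy)
pl=np.linalg.lstsq(np.c_[P[:,:2]-c,np.ones(len(P))],P[:,2],rcond=None)[0]; print('tilt',pl)
r=s['img'][150+75:150+92,290+50:290+80]
# bail pts: crop region (265..385,315..365)
sub=np.zeros(m.shape,bool); sub[228:243,342:368]=True
g=sub&(W[...,2]>.215)&(h[...,1]<60)
P=W[g]; 
L=np.c_[(P[:,:2]-S)@sx,(P[:,:2]-S)@sy,P[:,2]]
o=np.argsort(-L[:,1]); print(np.round(L[o][:60:3],3))
E
```

```text
rim 75 [ 0.42085336 -0.32980712] 0.0839635775868348 z 0.24072754809928196 local -0.12464076874638996 -0.0009220924547501119
tilt [-0.02643593  0.01711953  0.24052737]
[[-0.127  0.096  0.23 ]
 [-0.13   0.094  0.229]
 [-0.13   0.093  0.266]
 [-0.126  0.09   0.28 ]
 [-0.125  0.089  0.29 ]
 [-0.119  0.087  0.238]
 [-0.136  0.087  0.225]
 [-0.13   0.084  0.299]
 [-0.149  0.082  0.242]
 [-0.128  0.08   0.31 ]
 [-0.126  0.076  0.318]
 [-0.13   0.071  0.319]
 [-0.15   0.068  0.562]
 [-0.13   0.065  0.322]
 [-0.125  0.062  0.329]
 [-0.126  0.058  0.328]
 [-0.127  0.054  0.331]
 [-0.128  0.05   0.33 ]
 [-0.13   0.046  0.329]
 [-0.127  0.041  0.332]]
```

```bash
python3 -m creep '{"translation":[[0,0,-10],[0,0,-20],[0,0,-29],[9,-5,-29],[22,-12,-29],[36,-20,-29],[50,-28,-29],[64,-36,-29],[78,-44,-29],[90,-51,-29]],"delta_rot":[[0,0,0],[0,0,0],[0,0,0],[0,0,0],[0,0,0],[0,0,0],[0,0,0],[0,0,0],[0,0,0],[0,0,0]],"gripper":[5,5,5,5,5,5,5,5,5,5]}' 60;python3 - <<'E'
from h import *
o=st()
S=np.array([.530,-.390]); a=np.radians(-29.3); sx=np.array([np.cos(a),np.sin(a)]); sy=np.array([-sx[1],sx[0]])
d=o['position'][:2]-S; print('local',d@sx,d@sy)
s=vision.snapshot('scene')
cv2.imwrite('pics/h2.png',cv2.resize(s['img'][110:230,290:410],None,fx=6,fy=5,interpolation=cv2.INTER_CUBIC)[:,:,::-1])
s=vision.snapshot('top')
cv2.imwrite('pics/h2t.png',cv2.resize(s['img'][150:270,330:450],None,fx=6,fy=5,interpolation=cv2.INTER_CUBIC)[:,:,::-1])
E
```

```text
time_s: 37.7
position: [0.5133, -0.3805, 0.2828]
tcp_rot: [0.862, 0.507, 0.0, 0.0]
wrist_force: [0.1, 0.3, -5.9]
width: 0.167
t 37.7 p [ 0.5133 -0.3805  0.2828] z [ 0.  0. -1.] y [ 0.874 -0.485  0.   ] F [ 0.1  0.3 -5.9] w 0.167
local -0.0192232420896193 0.00010975487914177164
```

View pics/h2.png

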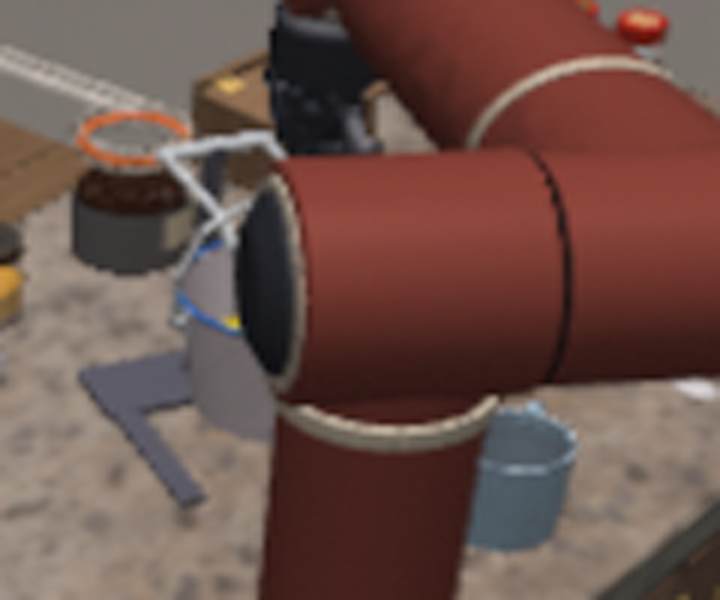

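View pics/h2t.png

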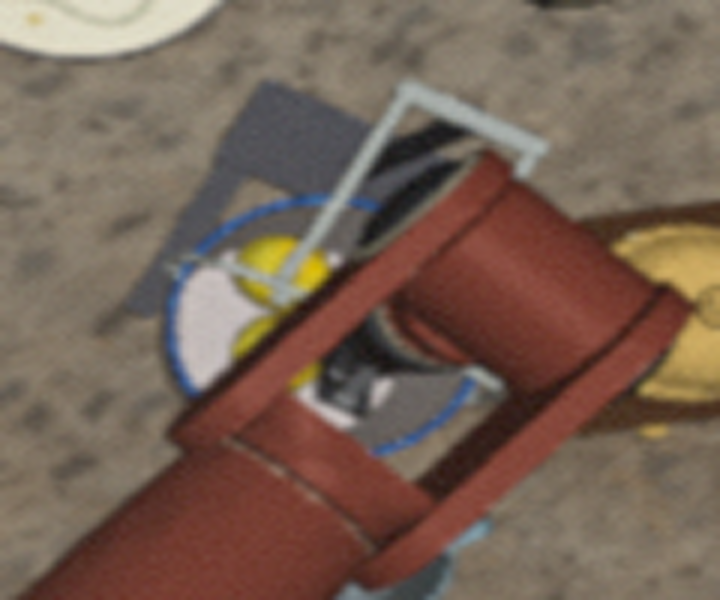

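```bash
python3 -m creep '{"translation":[[7,-4,0],[14,-8,0],[20,-11,0],[20,-11,0],[20,-11,0],[20,-11,0]],"delta_rot":[[0,0,0],[0,0,0],[0,0,0],[0,0,0],[0,0,0],[0,0,0]],"gripper":[5,5,5,5,5,5]}' 60;python3 - <<'E'
from h import *
o=st()
S=np.array([.530,-.390]); a=np.radians(-29.3); sx=np.array([np.cos(a),np.sin(a)]); sy=np.array([-sx[1],sx[0]])
d=o['position'][:2]-S; print('local',d@sx,d@sy)
s=vision.snapshot('top')
cv2.imwrite('pics/h3t.png',cv2.resize(s['img'][150:270,330:450],None,fx=6,fy=5,interpolation=cv2.INTER_CUBIC)[:,:,::-1])
W=cloud(s); v,u=np.mgrid[:420,:560]
L=np.stack([(W[...,:2]-S)@sx,(W[...,:2]-S)@sy,W[...,2]],-1)
m=(abs(L[...,0])<.035)&(L[...,1]>.046)&(L[...,1]<.1)&(L[...,2]>.215)&(L[...,2]<.31)
P=L[m]; print(np.round(P[np.argsort(-P[:,1])][::2],3))
E
```

```text
time_s: 38.4
position: [0.5317, -0.3907, 0.2833]
tcp_rot: [0.862, 0.507, -0.0, -0.0]
wrist_force: [-0.1, -0.1, -5.3]
width: 0.163
t 38.4 p [ 0.5317 -0.3907  0.2833] z [-0.  0. -1.] y [ 0.874 -0.486 -0.   ] F [-0.1 -0.1 -5.3] w 0.163
local 0.0018488742468336936 0.000246425477414141
[[-0.002  0.095  0.23 ]
 [-0.002  0.093  0.242]
 [-0.002  0.092  0.218]
 [ 0.001  0.091  0.254]
 [-0.002  0.089  0.256]
 [-0.003  0.085  0.256]
 [-0.009  0.084  0.216]
 [-0.     0.083  0.273]
 [-0.019  0.083  0.217]
 [-0.003  0.081  0.27 ]
 [ 0.031  0.08   0.216]
 [-0.003  0.08   0.279]
 [-0.002  0.078  0.286]
 [-0.001  0.075  0.288]
 [-0.003  0.073  0.282]
 [-0.002  0.071  0.285]
 [-0.002  0.069  0.291]
 [-0.004  0.066  0.3  ]
 [-0.002  0.062  0.292]
 [-0.002  0.058  0.29 ]
 [-0.003  0.056  0.299]
 [-0.001  0.054  0.3  ]
 [-0.     0.052  0.302]
 [ 0.001  0.049  0.301]
 [-0.004  0.046  0.303]]
```

View pics/h3t.png

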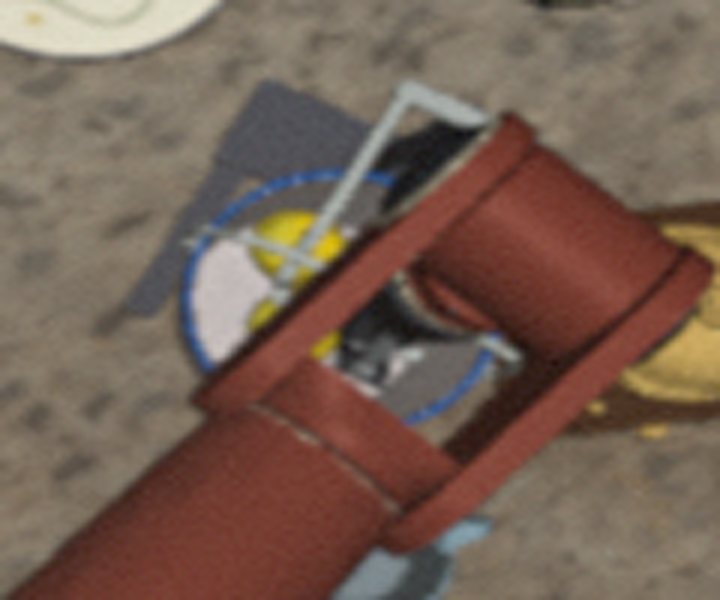

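```bash
python3 -m creep '{"translation":[[2,-1,-10],[2,-1,-20],[2,-1,-30],[2,-1,-38],[2,-1,-46],[2,-1,-51],[2,-1,-54],[2,-1,-54]],"delta_rot":[[0,0,0],[0,0,0],[0,0,0],[0,0,0],[0,0,0],[0,0,0],[0,0,0],[0,0,0]],"gripper":[5,5,5,5,5,5,5,5]}' 60;python3 - <<'E'
from h import *
o=st()
s=vision.snapshot('top')
cv2.imwrite('pics/h4t.png',cv2.resize(s['img'][150:270,330:450],None,fx=6,fy=5,interpolation=cv2.INTER_CUBIC)[:,:,::-1])
E
```

```text
time_s: 39.25
position: [0.5339, -0.3918, 0.229]
tcp_rot: [0.862, 0.507, -0.0, -0.0]
wrist_force: [-0.2, 0.1, -5.6]
width: 0.162
t 39.25 p [ 0.5339 -0.3918  0.229 ] z [-0.  0. -1.] y [ 0.874 -0.486 -0.   ] F [-0.2  0.1 -5.6] w 0.162
```

View pics/h4t.png

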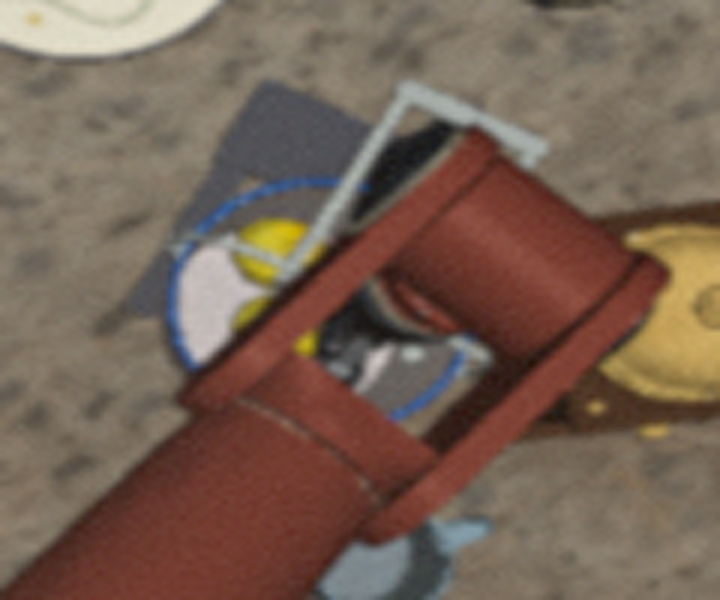

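```bash
python3 -m creep '{"translation":[[0,0,-1],[0,0,-2],[0,0,-3],[0,0,-3]],"delta_rot":[[0,0,0],[0,0,0],[0,0,0],[0,0,0]],"gripper":[5,5,5,5]}' 60; python3 -m creep '{"translation":[[0,0,-1],[0,0,-2],[0,0,-2]],"delta_rot":[[0,0,0],[0,0,0],[0,0,0]],"gripper":[5,5,5]}' 60
```

```text
time_s: 39.7
position: [0.5343, -0.3921, 0.228]
tcp_rot: [0.862, 0.507, 0.0, 0.001]
wrist_force: [-1.2, 2.2, 1.2]
width: 0.164
time_s: 40.0
position: [0.5344, -0.3922, 0.2278]
tcp_rot: [0.862, 0.507, 0.0, 0.001]
wrist_force: [-4.7, 3.3, 7.9]
width: 0.165
```

```bash
python3 -m creep '{"translation":[[-2,1,2],[-2,1,2],[-2,1,2],[-2,1,2],[-2,1,2],[-2,1,2]],"delta_rot":[[0,0,0],[0,0,0],[0,0,0],[0,0,0],[0,0,0],[0,0,0]],"gripper":[5,5,18,22,30,40]}' 40;python3 - <<'E'
from h import *
o=st()
s=vision.snapshot('top')
cv2.imwrite('pics/h5t.png',cv2.resize(s['img'][150:270,330:450],None,fx=6,fy=5,interpolation=cv2.INTER_CUBIC)[:,:,::-1])
E
```

```text
time_s: 40.6
position: [0.5318, -0.3907, 0.2256]
tcp_rot: [0.862, 0.507, -0.0, -0.0]
wrist_force: [-0.0, 0.4, 0.3]
width: 0.468
t 40.6 p [ 0.5318 -0.3907  0.2256] z [-0.001  0.001 -1.   ] y [ 0.874 -0.486 -0.001] F [-0.   0.4  0.3] w 0.468
```

View pics/h5t.png

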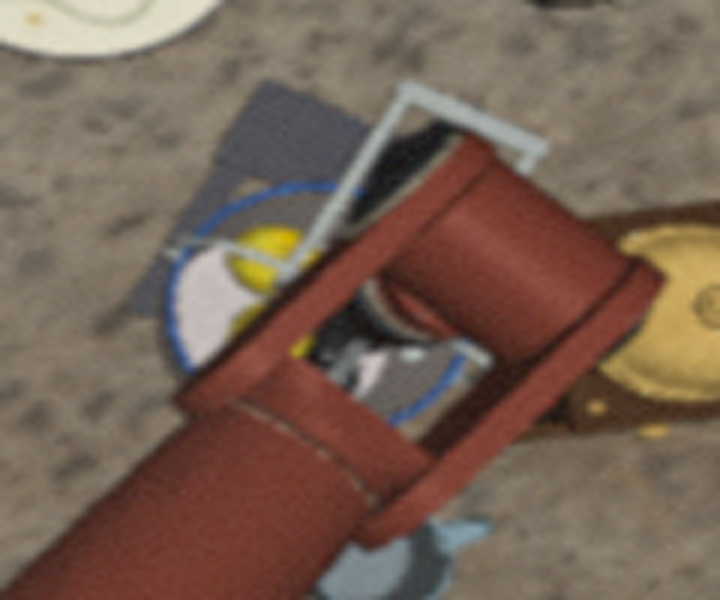

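Released and hanging with zero force on the tool. Retreat upward, then back.

```bash
python3 -m creep '{"translation":[[0,0,10],[0,0,30],[0,0,60],[0,0,100],[0,0,140],[-20,20,160],[-50,60,160],[-80,100,160],[-100,150,160],[-110,190,160]],"delta_rot":[[0,0,0],[0,0,0],[0,0,0],[0,0,0],[0,0,0],[0,0,0],[0,0,0],[0,0,0],[0,0,0],[0,0,0]],"gripper":[40,40,40,40,40,40,40,40,40,40]}' 40;python3 - <<'E'
from h import *
o=st()
s=vision.snapshot('top');save(s,'i1t')
cv2.imwrite('pics/i1tc.png',cv2.resize(s['img'][150:270,330:450],None,fx=6,fy=5,interpolation=cv2.INTER_CUBIC)[:,:,::-1])
s=vision.snapshot('scene');save(s,'i1')
E
```

```text
time_s: 41.65
position: [0.4205, -0.1993, 0.3874]
tcp_rot: [0.862, 0.507, 0.0, 0.001]
wrist_force: [0.1, 0.3, 0.6]
width: 0.469
t 41.65 p [ 0.4205 -0.1993  0.3874] z [ 0.002 -0.001 -1.   ] y [ 0.874 -0.487  0.002] F [0.1 0.3 0.6] w 0.469
```

View pics/i1tc.png

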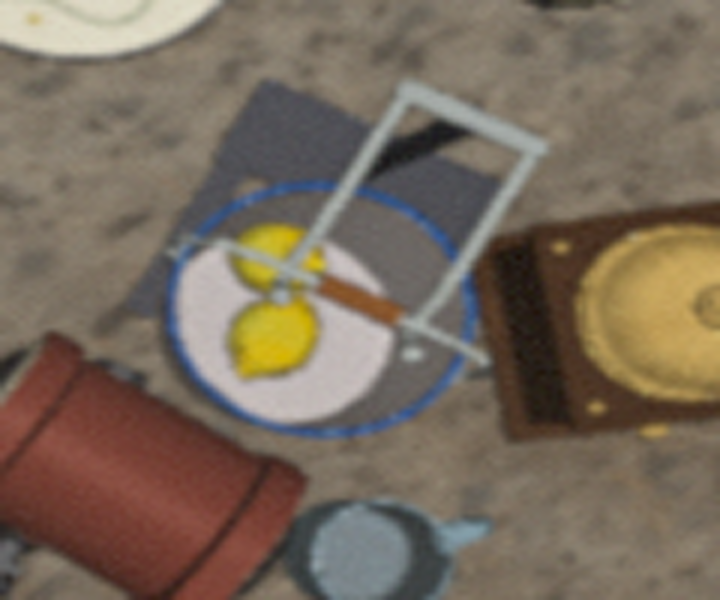

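View pics/i1.png

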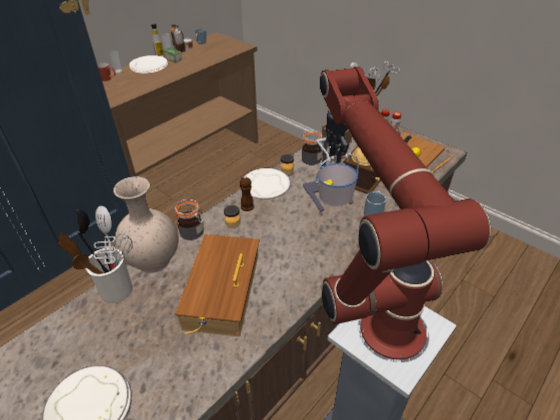

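```bash
python3 -m creep '{"translation":[[-40,60,0],[-60,100,0],[-60,100,0],[-60,100,0],[-60,100,0],[-60,100,0],[-60,100,0],[-60,100,0]],"delta_rot":[[0,0,0],[0,0,0],[0,0,0],[0,0,0],[0,0,0],[0,0,0],[0,0,0],[0,0,0]],"gripper":[40,40,40,40,40,40,40,40]}' 40;python3 - <<'E'
from h import *
o=st()
s=vision.snapshot('top'); W=cloud(s)
for n in ['mug','honey_jar']:
    q=vision.regions_of(n,s)[0]; P=W[q['mask']]; print(n,np.nanmedian(P,0),np.nanmin(P,0),np.nanmax(P,0))
m=vision.regions_of('bin',s)[0]['mask']; P=W[m]; print('lid z',np.nanmedian(P[:,2]),np.nanmax(P[:,2]))
h=cv2.cvtColor(s['img'],cv2.COLOR_RGB2HSV)
m=(h[...,0]>105)&(h[...,0]<128)&(h[...,1]>110)&(W[...,2]>.13)&(W[...,2]<.2)&(W[...,1]<-.25)
P=W[m]; c=np.median(P,0); print('rim',len(P),c, np.linalg.lstsq(np.c_[P[:,:2]-c[:2],np.ones(len(P))],P[:,2],rcond=None)[0])
cv2.imwrite('pics/j.png',cv2.resize(s['img'][130:290,120:440],None,fx=2.5,fy=2.5,interpolation=cv2.INTER_CUBIC)[:,:,::-1])
E
```

```text
time_s: 42.55
position: [0.3622, -0.1015, 0.3859]
tcp_rot: [0.862, 0.507, -0.0, -0.0]
wrist_force: [0.3, -0.3, 0.4]
width: 0.469
t 42.55 p [ 0.3622 -0.1015  0.3859] z [-0.001  0.    -1.   ] y [ 0.874 -0.487 -0.001] F [ 0.3 -0.3  0.4] w 0.469
mug [ 0.35978569 -0.45307223  0.03152347] [ 0.32031913 -0.51032995 -0.00415266] [ 0.39681297 -0.39644083  0.10105802]
honey_jar [7.55795368e-01 5.63040385e-04 8.36414827e-02] [ 0.72857812 -0.03195892 -0.00726933] [0.81315995 0.040113   0.0953198 ]
lid z 0.01364044518028606 0.27181524209772606
rim 114 [ 0.54398879 -0.39822235  0.15555432] [-0.05812976  0.02188648  0.15518068]
```

View pics/j.png

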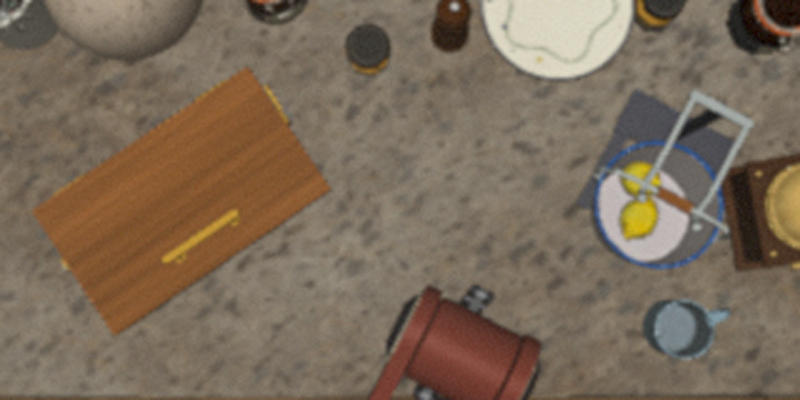

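```bash
python3 - <<'E'
from h import *
from rig import hand_in
s=vision.snapshot('top'); W=cloud(s); L=(W[...,:2]-B); bx=L@xd; by=L@yd
m=(abs(bx)<.09)&(abs(by)<.17); print('lid z pct',np.percentile(W[m][:,2],[5,50,95]))
print(hand_in())
E
```

```text
lid z pct [0.09135856 0.09724919 0.10423275]
the job is handed in; nothing more can be done
None
```

The job is done and handed in at about 43 s of the 210 s. This run had two lemons in the bin.

1. **Bin opened:** I lifted the lid by its handle to about 1.4 rad, and its stay held it there.
2. **Lemons moved:** Both lemons went into the pail while it stood on the worktop.
3. **Bin shut:** I took the handle again and lowered the lid.
4. **Bail raised:** I swung it up with the closed fingertips and let go. The pictures showed it standing upright on its own.
5. **Pail hung:** I took the bail by its grip, carried the pail to the stand, set the wire in the dip of both prongs, let go and backed away.

**Last checks:**
- **Pail:** It hangs on both prongs with its rim at 0.155 m, as expected for the seat height. It leans about 3–4 degrees, and both lemons are inside.
- **Lid:** It is flat at 0.097 m, the same height as when it was shut at the start.
- **Mug and honey jar:** Both are within about 3 mm of where they started, which is the measuring noise.
- **Robot:** It is clear of everything, with no force on the tool.

**What went wrong or disagreed:**
- **First lemon:** On the first reach, the gripper touched the bin and pressed with about 27 N, under the 40 N limit. I raised it, pushed that lemon along the valley and then gripped it.
- **Bin network:** In the last check the network's "bin" region landed on the stand. I confirmed the lid from the picture and from depth at the bin's known position instead.

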